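# Load the full bottle into the inclined mixer

### The arm

A 6-joint arm with a two-finger parallel gripper is mounted at the origin on the work surface. World frame = base frame: x ahead of the robot, y to its left, z up, the work surface at z = 0. Lengths are in mm, angles in rad, forces in N, time in s.
With the tool pointing down it reaches from about 350 to 775 mm from the base axis. Payload 7.3 kg.
Tool frame: the origin (TCP) lies between the finger pads; the fingertips stand 22 mm ahead of it and the grasp point (between the pads) lies 3 mm ahead of it; z points along the fingers, x is the direction in which the jaws open and shut, and the axes are right-handed (so a half turn about z gives the same grasp; the last joint's range is limited). The gripper opens to 92 mm and grips with 3 to 60 N. Pads are 19 mm wide; open, the fingers measure 130 mm over their backs; the gripper's body (75 mm by 190 mm) begins 47 mm behind the grasp point.
Start: joints at [-1.446, 0.342, 1.524, -0, 1.275, -0.146], TCP at [140.461, -505.881, 227.341] pointing down, gripper open.
Joint ranges: [-2.53, 2.53], [-0.77, 2.02], [0.04, 2.7], [-1, 4.14], [0.28, 2.66], [-3.11, 3.11]. Speed limits (rad/s): [2.57, 2.57, 3.14, 3.14, 3.14, 3.14].

### API

Orientations are given as [roll, pitch, yaw] about the fixed x, y, z axes, in that order (R = Rz(yaw) Ry(pitch) Rx(roll)).
In Python, from plant import * gives the robot as it stands. The module is installed in compiled form; this text tells all that it offers.
- The arm moves only by the shell command python3 -m handwheel 'ROWS' [OPENING]. ROWS is a JSON object of lists of equal length, an entry for each row: "translation": the shift along the world's x, y, z in units of 15 cm (1.0 is 15 cm), a list of three; "twist": the turn about the world's z in units of 90 degrees (1.0 is 90 degrees). In form: {"translation": [[tx, ty, tz], ...], "twist": [twist, ...]}. A call has exactly 8 rows; each row shifts and turns the pose as measured when the row begins; what a row does not reach is not made up. A row lasts 1/8 s, in which the tool goes at most 62.5 mm and 10.7 degrees, less where a joint would pass 70% of its speed; a pose out of reach is approached as far as the arm can. A call with a number of a shift or a turn outside -1 to 1 is refused whole. A call with a gripper value outside its range is refused whole. OPENING is the closure in counts, from 0 (fully open) to 255 (shut), set as the call begins (- or left out, the last holds). The fingers move at their own pace and stop on an object; the grip force is fixed at half the most. Time passes only in rows, so rows that do not move let the fingers close, or fill a call up. It gives the time, the measured TCP pose, the force and the opening at its end, in the units of the state.
- get_obs(): the state, without advancing time (a new reading comes with each control period).
- capture(name): name is "scene" or "top" or "wrist"; returns a dict with "img" (420x560x3 uint8, red, green, blue), "vertical_fov" (degrees; the focal length in pixels is half the picture's height over the tangent of half this angle, whatever the lens; pixels are square), "cx", "cy" (the principal point, pixels), "world_from_camera" (4x4, takes a point from camera to world coordinates). Camera axes: x right, y up, looking along -z (the intrinsics and any distortion apply to the point x, -y, -z); pixel columns grow to the right and rows downward; lengths in mm; the calibration is good to about 2 mm. A picture is of the moment at which its call begins. There is no depth.
- close_job(): hands the job in, once; it reports no verdict.
Trained networks look in the newest picture that a camera, given by its name, has taken for a name from the list of things; names that differ only in an ending like _2 or _b are one class to them, and where a whole thing is asked for, a point or a joint stands for the part that bears it (a point fixed in the world has none). Each returns a list of dicts, best first, with "score" (0 to 1); they miss things now and then, are a little off and sometimes report something else, mostly with a low value. They report only what shows in the picture. A call takes as long as a camera call.
- search_frame(camera, label): "position" ([x, y, z] in mm, in the coordinates of the camera as it stood for that picture, good to about 4 mm: the middle of the surface that is visible of it).
- spot_point(camera, label): "position" ([x, y, z] in mm, in the coordinates of the camera as it stood for that picture, good to about 4 mm: a listed point, or the origin of a listed thing).
The state is a dict: "time": time; "joint_positions": joint angles; "dq": joint speeds; "tau": joint torques, N m; "tool_pos": TCP position; "tcp_rot": TCP orientation; "contact_force": force on the tool from outside, world axes, zero at the start; "moment": the same for the moment, N m; "grip_width": finger opening in mm.
Only numpy, scipy, OpenCV 4.12 (cv2) and the standard library are available. Lean on these libraries where they do the work, as an engineer would, in place of code of your own. Each camera call takes 0.05 s, during which the arm holds its last target.

### The job

One of the three identical bottles in the spill tray is full and the other two are nearly empty: lift them to feel which. Lower the full one into the mixer's tilted cup, turn it until its slotted foot drops fully home over the drive key, and let go. Do not put a light bottle into the cup: leave both standing upright in the tray, and do not disturb the other things on the bench.

Things in the scene. Friction and masses are not known exactly. Their poses are not given: they have to be found in the camera images.
- bottle_k: one of three identical-looking rigid closed bottles, any of which may be the full one. 125 mm tall: white body dia 58 (8 to 88 mm above the underside), shoulder to 99, neck dia 36, blue cap dia 40 from 103 to 125. Origin: centre of the underside, z up through the cap. Starts upright in the tray, any yaw. Foot: see bottle_m; weight: see bottle_t.
- bottle_m: same as bottle_k outside. In the underside of the black foot a cross-shaped slot, 12 mm wide, 8 mm deep, runs right across along the bottle's own x and y axes (a quarter turn looks alike); four small black marks low on the side show its directions. Origin: centre of the underside, z up through the cap. Starts upright in the tray, any yaw. 
- bottle_t: same as bottle_k outside. Bottles differ only in weight, and change places: the full one weighs 270 to 330 g, each of the two nearly empty ones 45 to 80 g. Origin: centre of the underside, z up through the cap. Starts upright in the tray, any yaw. 
- tray: grey spill tray, fixed, 150 mm (its x) by 340 mm (its y), rim 22 mm high, walls and floor 4 mm thick; the bottles stand on its floor in a row along its y axis, about 110 mm apart. Origin: centre of the underside, on the bench; z up.
- mixer: fixed inclined bottle mixer: white base 250 x 180 x 30 mm, fork cheeks 94 mm high, black cup leaning 30 degrees to the mixer's -x side (which faces the tray). Beyond the cup, 65 to 151 mm along +x, a control housing 106 mm high (knob, not used, to 122). Origin: on the bench below the centre of the cup's floor; x from cup to housing, z up.
- drive_key (a point): centre of the cup's floor, 88 mm above the bench; z: cup axis, out of the mouth, 30 degrees from vertical; x: along the orange key, a fixed bar 40 long, 6 wide, 6 mm high, round-topped, at any angle. Bore dia 61.4, mouth dia 70 at 50 mm up, outside dia 77. Not lined up, a bottle stands 6 mm proud on the key; home, the key lies in its slot and its origin is here.
- jar: bystander: small amber jar with a black lid standing in the tray, dia 38 mm, 41 mm tall; origin centre of underside
- tube_rack: bystander: blue rack of microtubes, 68 x 120 mm, 57 mm tall; origin centre of underside
- timer: bystander: white bench timer, 30 x 66 mm, 64 mm tall; origin centre of underside
- media_bottle: bystander: glass bottle with orange cap, dia 86 mm, 156 mm tall; origin centre of underside

How it is judged (in metres and radians):
On the way:
1. a bottle is lowered into the cup, down to the key, still in the gripper (((z of bottle_k in the frame of drive_key below 0.014 m and distance between bottle_k and drive_key below 0.02 m and contact force between the fingers and bottle_k above 0.5 N) or (z of bottle_m in the frame of drive_key below 0.014 m and distance between bottle_m and drive_key below 0.02 m and contact force between the fingers and bottle_m above 0.5 N) or (z of bottle_t in the frame of drive_key below 0.014 m and distance between bottle_t and drive_key below 0.02 m and contact force between the fingers and bottle_t above 0.5 N))), for 0.1 s.
At the end, for the whole second after the job is handed in: Full bottle home in the cup: underside within 2.5 mm of the cup floor along its axis, origin within 6 mm of the floor centre, axis within 0.12 rad of the cup's, at rest, let go. Both light ones (under 1.2 N on the tray) stand upright (0.08 rad) on the tray floor, at rest (((z of bottle_k in the frame of drive_key between -0.003 and 0.0025 m and distance between bottle_k and drive_key below 0.006 m and angle between the z axis of bottle_k and the z axis of drive_key, either way round below 0.12 rad and linear speed of each of bottle_k, bottle_m, bottle_t below 0.02 m/s and angle between each of bottle_m, bottle_t's own z axis and vertical below 0.08 rad and z of bottle_m in the frame of tray between -0.002 and 0.009 m and x of bottle_m in the frame of tray between -0.075 and 0.075 m and y of bottle_m in the frame of tray between -0.17 and 0.17 m and contact force between tray and bottle_m below 1.2 N and z of bottle_t in the frame of tray between -0.002 and 0.009 m and x of bottle_t in the frame of tray between -0.075 and 0.075 m and y of bottle_t in the frame of tray between -0.17 and 0.17 m and contact force between tray and bottle_t below 1.2 N) or (z of bottle_m in the frame of drive_key between -0.003 and 0.0025 m and distance between bottle_m and drive_key below 0.006 m and angle between the z axis of bottle_m and the z axis of drive_key, either way round below 0.12 rad and linear speed of each of bottle_m, bottle_k, bottle_t below 0.02 m/s and angle between each of bottle_k, bottle_t's own z axis and vertical below 0.08 rad and z of bottle_k in the frame of tray between -0.002 and 0.009 m and x of bottle_k in the frame of tray between -0.075 and 0.075 m and y of bottle_k in the frame of tray between -0.17 and 0.17 m and contact force between tray and bottle_k below 1.2 N and z of bottle_t in the frame of tray between -0.002 and 0.009 m and x of bottle_t in the frame of tray between -0.075 and 0.075 m and y of bottle_t in the frame of tray between -0.17 and 0.17 m and contact force between tray and bottle_t below 1.2 N) or (z of bottle_t in the frame of drive_key between -0.003 and 0.0025 m and distance between bottle_t and drive_key below 0.006 m and angle between the z axis of bottle_t and the z axis of drive_key, either way round below 0.12 rad and linear speed of each of bottle_t, bottle_k, bottle_m below 0.02 m/s and angle between each of bottle_k, bottle_m's own z axis and vertical below 0.08 rad and z of bottle_k in the frame of tray between -0.002 and 0.009 m and x of bottle_k in the frame of tray between -0.075 and 0.075 m and y of bottle_k in the frame of tray between -0.17 and 0.17 m and contact force between tray and bottle_k below 1.2 N and z of bottle_m in the frame of tray between -0.002 and 0.009 m and x of bottle_m in the frame of tray between -0.075 and 0.075 m and y of bottle_m in the frame of tray between -0.17 and 0.17 m and contact force between tray and bottle_m below 1.2 N))); the robot touches nothing.
It fails at once if a light bottle is put into the cup while the full one is still in the tray (pressing on it with over 1.8 N) ((distance between bottle_k and drive_key below 0.045 m and (contact force between tray and bottle_m above 1.8 N or contact force between tray and bottle_t above 1.8 N)) or (distance between bottle_m and drive_key below 0.045 m and (contact force between tray and bottle_k above 1.8 N or contact force between tray and bottle_t above 1.8 N)) or (distance between bottle_t and drive_key below 0.045 m and (contact force between tray and bottle_k above 1.8 N or contact force between tray and bottle_m above 1.8 N))).
It fails at once if a bystander is moved more than 40 mm or tipped over (distance of any of jar, tube_rack, timer, media_bottle from where it was at the start of the episode above 0.04 m or angle between any of jar, tube_rack, timer, media_bottle's own z axis and vertical above 0.5 rad).
It also fails if it takes over 64 s, if anything falls off the work surface, if the arm or the gripper's body presses on something with over 40 N, if the wrist force passes 120 N, or if a joint passes its speed limit or range.

## Working session

There is one attempt and no reset: what is moved stays moved. The work goes in short steps, Python scripts to look and compute and a shell command to move; the robot and the scene stay as the last step left them, time stands still between calls to the robot, and variables do not carry over. Pictures are saved under pics/ and viewed, and the job is handed in when it is done.

```bash
mkdir -p pics; cat > h.py <<'E'
from plant import *
import numpy as np, cv2
def snap(n,f):
    c=capture(n); cv2.imwrite(f"pics/{f}.png",c["img"][:,:,::-1]); return c
def w(c,p):
    M=np.array(c["world_from_camera"]); return (M@np.r_[p,1])[:3]
def find(c,n,l,fn,k=4):
    for d in fn(n,l)[:k]: print(n,l,fn.__name__,round(d["score"],2),w(c,d["position"]).round(1))
E
python3 - <<'E'
from h import *
print({k:np.round(v,3).tolist() for k,v in get_obs().items()})
for n in ["scene","top","wrist"]:
    c=snap(n,n+"0"); print(n,c["vertical_fov"],c["cx"],c["cy"],[k for k in c]);print(np.round(c["world_from_camera"],3).tolist())
    for l in ["bottle_k","tray","mixer","drive_key","jar","tube_rack","timer","media_bottle"]: find(c,n,l,spot_point)
E
```

```text
{'time': 0.0, 'joint_positions': [-1.446, 0.343, 1.525, 0.0, 1.275, -0.146], 'dq': [-0.0, -0.0, -0.001, 0.001, 0.0, 0.001], 'tau': [0.003, -43.123, -24.422, 0.072, 0.056, -0.0], 'tool_pos': [140.408, -505.437, 226.654], 'tcp_rot': [-3.141, 0.002, -1.3], 'contact_force': [-0.251, 0.512, -0.409], 'moment': [0.081, -0.016, 0.014], 'grip_width': 91.703}
scene 46.40626831599312 284.07369472269187 214.4526033948329 ['img', 'vertical_fov', 'cx', 'cy', 'world_from_camera']
[[-0.847, -0.287, 0.447, 1155.259], [0.531, -0.453, 0.716, 1016.586], [-0.002, 0.844, 0.536, 842.533], [0.0, 0.0, 0.0, 1.0]]
scene bottle_k call 0.98 [504.6 369.4   6.8]
scene bottle_k call 0.9 [518.1 259.2   8.7]
scene bottle_k call 0.69 [546.2 157.2   1.6]
scene tray call 0.72 [544.  268.7   1.6]
scene mixer call 0.96 [ 607.4 -132.8   -1.7]
scene drive_key call 0.5 [ 598.9 -137.9   83.6]
scene jar call 0.77 [567.5 373.5   3.1]
scene tube_rack call 0.7 [ 352.1 -315.8   -2. ]
scene timer call 0.84 [400.1 -65.2  -0.7]
scene timer call 0.21 [ 605.4 -134.    -2. ]
scene media_bottle call 0.61 [753.6 170.4   4.3]
top 44.781696
[... 237 characters left out ...]
l 0.93 [544.8 159.5   4.6]
top bottle_k call 0.85 [521.1 257.2   3.5]
top tray call 0.62 [541.6 270.6   4.5]
top mixer call 0.97 [ 6.025e+02 -1.359e+02  3.000e-01]
top drive_key call 0.49 [ 603.5 -137.    87.3]
top jar call 0.61 [569.5 373.3   4.5]
top jar call 0.37 [752.9 174.7   1.1]
top jar call 0.19 [544.9 161.7   5. ]
top tube_rack call 0.88 [ 352.  -313.9   -3.2]
top timer call 0.68 [399.8 -57.2  -1.4]
top media_bottle call 0.63 [752.9 174.2   2.7]
wrist 63.392051399428745 278.99553673061314 208.86741407831204 ['img', 'vertical_fov', 'cx', 'cy', 'world_from_camera']
[[0.268, 0.923, 0.276, 215.267], [-0.963, 0.257, 0.078, -484.383], [0.001, -0.287, 0.958, 383.499], [0.0, 0.0, 0.0, 1.0]]
```

View pics/scene0.png

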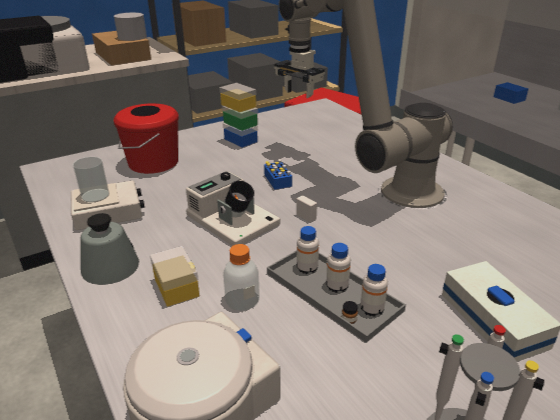

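View pics/top0.png

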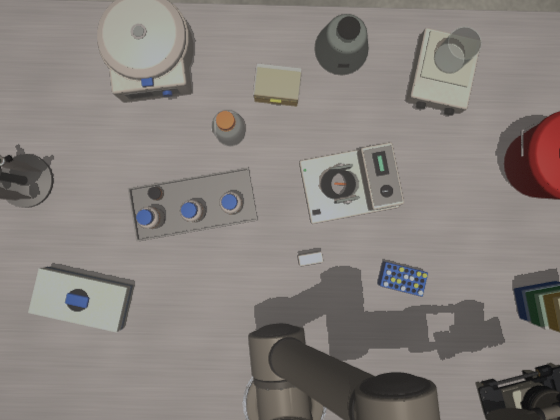

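```bash
python3 - <<'E'
import cv2
a=cv2.imread("pics/top0.png")
cv2.imwrite("pics/top0c.png",cv2.resize(a[130:230,295:410],None,fx=6,fy=6,interpolation=3))
cv2.imwrite("pics/top0t.png",cv2.resize(a[160:250,120:265],None,fx=5,fy=5,interpolation=3))
a=cv2.imread("pics/scene0.png")
cv2.imwrite("pics/sc0t.png",cv2.resize(a[220:330,260:410],None,fx=5,fy=5,interpolation=3))
E
```

```text
(no output)
```

View pics/top0c.png

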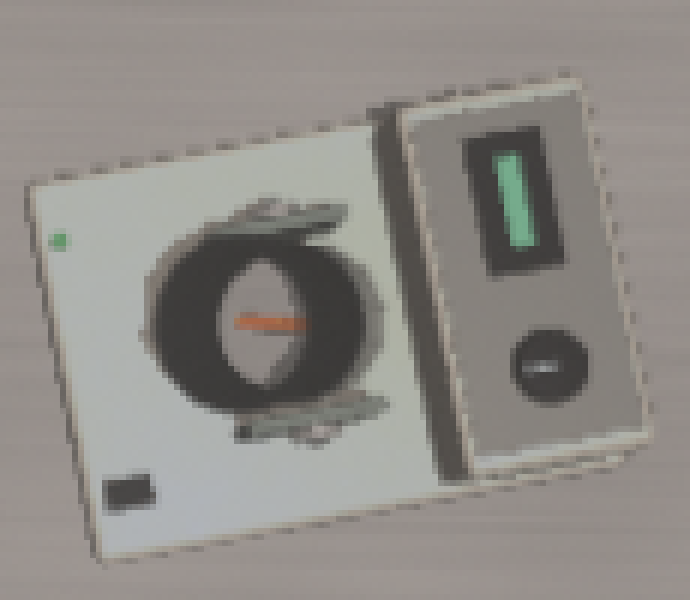

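View pics/top0t.png

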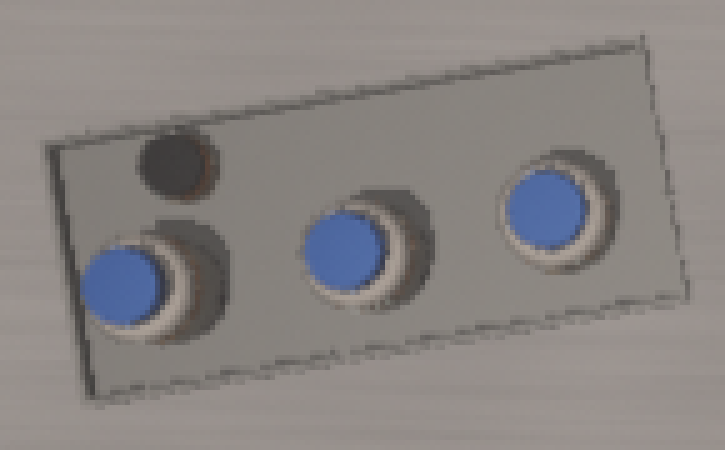

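View pics/sc0t.png

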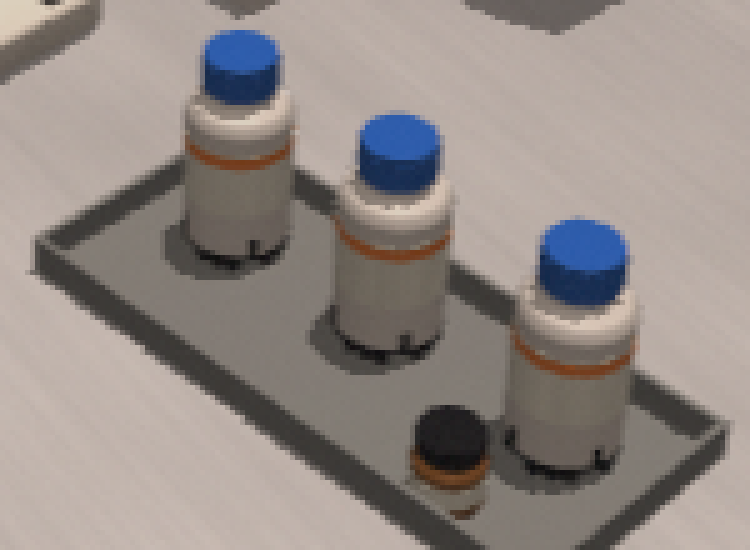

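```bash
cat >> h.py <<'E'
CAMS={"top":(44.78169609556686,277.7008825282635,205.2204928008321,[[0.022,0.999,-0.047,478.012],[-1.0,0.022,0.002,35.846],[0.003,0.046,0.999,1435.959],[0,0,0,1]]),}
def ray(c,u,v):
    f=210/np.tan(np.radians(c["vertical_fov"])/2)
    M=np.array(c["world_from_camera"]); d=M[:3,:3]@np.array([(u-c["cx"])/f,-(v-c["cy"])/f,-1]); return M[:3,3],d
def onplane(c,u,v,z=None,p0=None,n=None):
    o,d=ray(c,u,v)
    if p0 is None: p0=np.array([0,0,z]); n=np.array([0,0,1.])
    return o+d*(np.dot(np.subtract(p0,o),n)/np.dot(d,n))
def proj(c,p):
    f=210/np.tan(np.radians(c["vertical_fov"])/2)
    q=np.linalg.inv(np.array(c["world_from_camera"]))@np.r_[p,1]
    return np.array([c["cx"]-f*q[0]/q[2], c["cy"]+f*q[1]/q[2]])
E
python3 - <<'E'
from h import *
c=capture("top")
T=lambda u,v:(295+(u-2.5)/6,130+(v-2.5)/6)
P=lambda u,v,z:onplane(c,*T(u,v),z)
a,b,d,e=P(32,185,30),P(103,560,30),P(460,490,30),P(370,125,30)
print("base",a.round(1),b.round(1),d.round(1),e.round(1))
print("yaw y-axis a-b",np.degrees(np.arctan2(*(a-b)[[1,0]])),"x", np.degrees(np.arctan2(*(d-b)[[1,0]])),np.degrees(np.arctan2(*(e-a)[[1,0]])),"len",np.linalg.norm(a-b))
hs=[P(u,v,106) for u,v in [(402,112),(472,458),(650,430),(580,82)]]
print(np.round(hs,1))
print("hous y", np.degrees(np.arctan2(*(hs[0]-hs[1])[[1,0]])),np.degrees(np.arctan2(*(hs[3]-hs[2])[[1,0]])),"x",np.degrees(np.arctan2(*(hs[2]-hs[1])[[1,0]])),np.degrees(np.arctan2(*(hs[3]-hs[0])[[1,0]])))
for u,v in [(123,285),(345,250),(546,209)]:
    print("cap",onplane(c,120+(u-2)/5,160+(v-2)/5,129).round(1))
tc=[onplane(c,120+(u-2)/5,160+(v-2)/5,22).round(1) for u,v in [(47,148),(92,402),(688,298),(643,42)]]
print(np.round(tc,1), np.mean(tc,0))
E
```

```text
base [669.3 -26.2  30. ] [496.8 -62.4  30. ] [ 532.6 -226.1   30. ] [ 700.7 -182.1   30. ]
yaw y-axis a-b 11.828283491349552 x -77.64789009374165 -78.59172563200174 len 176.2013751418177
[[ 694.7 -184.2  106. ]
 [ 543.7 -216.9  106. ]
 [ 557.7 -294.4  106. ]
 [ 709.7 -262.1  106. ]]
hous y 12.223541839474983 12.007041252124951 x -79.78962980805656 -79.09079090388556
cap [502.1 374.1 129. ]
cap [522.6 261.  129. ]
cap [545.9 158.5 129. ]
[[579.2 446.6  22. ]
 [439.  416.7  22. ]
 [503.8  88.5  22. ]
 [645.8 117.   22. ]] [541.95 267.2   22.  ]
```

```bash
python3 -m handwheel '{"translation":[[0.27,0.276,0],[0.27,0.276,0],[0.27,0.276,0],[0.27,0.276,0],[0.27,0.276,0],[0.27,0.276,0],[0.27,0.276,0],[0.27,0.276,0]],"twist":[0.118,0.118,0.118,0.118,0.118,0.118,0.118,0.118]}' 0; python3 -m handwheel '{"translation":[[0.27,0.27,0],[0.27,0.27,0],[0.27,0.27,0],[0.1,0.1,0],[0,0,0],[0,0,0],[0,0,0],[0,0,0]],"twist":[0,0,0,0,0,0,0,0]}'
```

```text
time: 2.4
tool_pos: [470.7, -167.1, 228.1]
tcp_rot: [3.139, -0.005, 0.202]
contact_force: [0.5, -1.6, 0.2]
grip_width: 91.8
time: 3.4
tool_pos: [611.5, -24.0, 227.6]
tcp_rot: [3.138, -0.005, 0.207]
contact_force: [0.6, 0.2, -0.2]
grip_width: 91.6
```

```bash
python3 - <<'E'
from h import *
c=snap("wrist","w1"); 
import pickle; pickle.dump(c,open("w1.pkl","wb"))
print(np.round(c["world_from_camera"],3).tolist())
for l in ["mixer","drive_key","bottle_k"]: find(c,"wrist",l,spot_point)
for n in ["scene","top"]:
    d=snap(n,n+"1")
    pickle.dump(d,open(n+"1.pkl","wb"))
    for l in ["mixer","drive_key","bottle_k"]: find(d,n,l,spot_point)
print(get_obs()["joint_positions"])
E
```

```text
[[0.978, -0.196, -0.064, 594.948], [0.206, 0.936, 0.284, 52.967], [0.004, -0.291, 0.957, 383.502], [0.0, 0.0, 0.0, 1.0]]
wrist mixer call 0.92 [ 6.064e+02 -1.351e+02 -6.000e-01]
wrist drive_key call 0.62 [ 604.2 -135.3   88.3]
scene mixer call 0.72 [ 605.1 -134.9   -2.5]
scene drive_key call 0.43 [ 600.2 -136.3   85.4]
scene bottle_k call 0.95 [520.9 258.4   6.9]
scene bottle_k call 0.84 [549.1 158.1   3.2]
scene bottle_k call 0.82 [501.6 373.6  10.3]
top mixer call 0.62 [ 606.  -137.     2.3]
top drive_key call 0.59 [ 352.  -312.3   -3.9]
top bottle_k call 0.87 [500.2 375.9   3.9]
top bottle_k call 0.86 [546.4 158.2   4.8]
top bottle_k call 0.84 [520.8 258.7   5.3]
top bottle_k call 0.45 [ 603.8 -134.4    2.2]
[-0.16185615  0.50177968  1.27150518 -0.00170689  1.36283834 -0.37015727]
```

View pics/w1.png

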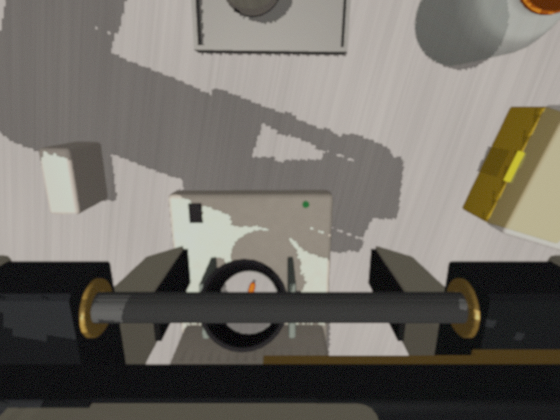

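```bash
python3 - <<'E'
import cv2
a=cv2.imread("pics/w1.png")
cv2.imwrite("pics/w1c.png",cv2.resize(a[180:365,165:335],None,fx=4,fy=4,interpolation=cv2.INTER_CUBIC)[:600] if 0 else cv2.resize(a[180:365,165:335],None,fx=3.2,fy=3.2,interpolation=cv2.INTER_CUBIC))
E
```

```text
(no output)
```

View pics/w1c.png

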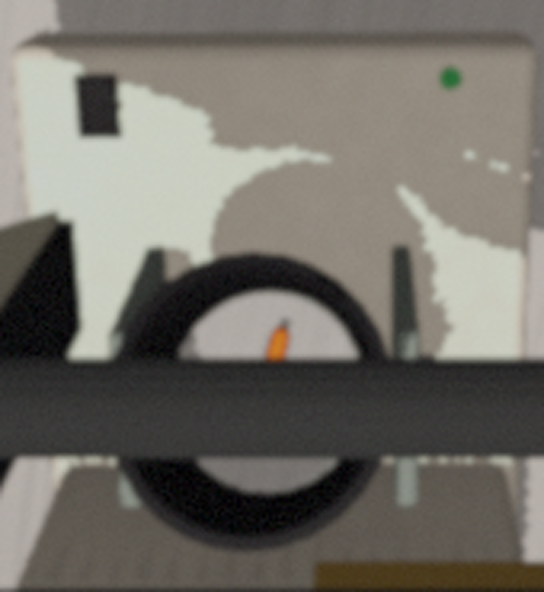

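```bash
python3 -m handwheel '{"translation":[[0,-0.2,0],[0,-0.2,0],[0,-0.1,0],[0,0,0],[0,0,0],[0,0,0],[0,0,0],[0,0,0]],"twist":[0,0,0,0,0,0,0,0]}'
python3 - <<'E'
from h import *
c=snap("wrist","w2"); 
import pickle; pickle.dump(c,open("w2.pkl","wb"))
for l in ["mixer","drive_key"]: find(c,"wrist",l,spot_point)
a=c["img"][:,:,::-1]
cv2.imwrite("pics/w2c.png",cv2.resize(a[100:285,165:335],None,fx=3.2,fy=3.2,interpolation=cv2.INTER_CUBIC))
E
```

```text
time: 5.0
tool_pos: [612.2, -96.0, 227.3]
tcp_rot: [3.14, -0.005, 0.213]
contact_force: [-0.6, 0.3, 0.4]
grip_width: 92.0
wrist mixer call 0.68 [ 603.3 -132.1    0.7]
wrist drive_key call 0.65 [ 606.7 -137.4   86. ]
```

View pics/w2c.png

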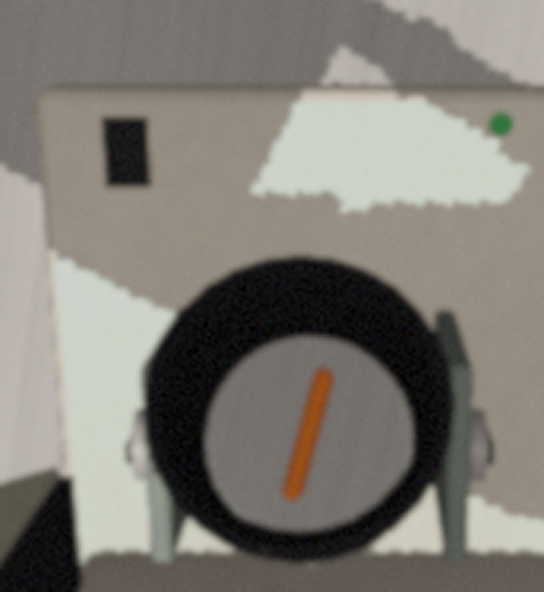

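```bash
python3 - <<'E'
from h import *
import pickle
c=pickle.load(open("w2.pkl","rb"))
px=lambda u,v:(165+(u-1.1)/3.2,100+(v-1.1)/3.2)
a,b=onplane(c,*px(45,92),30),onplane(c,*px(540,88.5),30)
print("edge",a,b,"yaw y",np.degrees(np.arctan2(*(b-a)[[1,0]])))
s1,s2=onplane(c,*px(128,447),88),onplane(c,*px(481,440),88)  # trunnion bosses
print("pins",s1,s2,np.degrees(np.arctan2(*(s2-s1)[[1,0]])))
yaw=np.radians(12-90)
mx=np.array([np.cos(yaw),np.sin(yaw),0]); my=np.array([-mx[1],mx[0],0]); n=-mx*.5+np.array([0,0,np.sqrt(.75)])
cx=np.cross(my,n)
for p0 in [np.array([604,-138,88.])]:
    top=p0+6*n
    k1,k2=onplane(c,*px(324,370),p0=top,n=n),onplane(c,*px(292,498),p0=top,n=n)
    ctr=onplane(c,*px(309.5,433),p0=p0,n=n)
    print("k",k1,k2,np.linalg.norm(k1-k2),"mid",(k1+k2)/2-6*n,"ctr",ctr)
    d=k1-k2; d/=np.linalg.norm(d); print("angle in cup frame (x',y)",np.degrees(np.arctan2(d@my,d@cx)))
E
```

```text
edge [501.95812804 -61.65743809  30.        ] [654.73360287 -27.46195715  30.        ] yaw y 12.616471068000228
pins [ 553.81027831 -149.88432332   88.        ] [ 653.78622981 -126.13458538   88.        ] 13.36317471639471
k [ 605.0100465 -116.4507092   82.8798346] [ 603.20790197 -149.55930339  101.36105057] 37.96026972904362 mid [ 604.73270931 -135.9394491    86.92429016] ctr [ 604.6409788  -135.10355107   86.44121917]
angle in cup frame (x',y) 166.83384659502238
```

```bash
python3 - <<'E'
import cv2,numpy as np
a=cv2.imread("pics/scene1.png"); b=cv2.imread("pics/scene0.png")
m=((a.astype(float)+b)/2).astype(np.uint8)
L=[]
for x0,y0 in [(294,250),(324,266),(358,288)]:
    L.append(cv2.resize(m[y0:y0+28,x0:x0+34],None,fx=7.5,fy=7.5,interpolation=cv2.INTER_CUBIC)); 
    L.append(np.full((210,8,3),255,np.uint8))
cv2.imwrite("pics/marks.png",np.hstack(L))
E
```

```text
(no output)
```

View pics/marks.png

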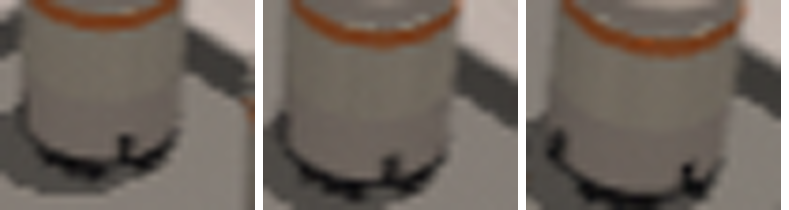

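```bash
python3 - <<'E'
from h import *
import pickle
c=pickle.load(open("scene1.pkl","rb"))
B=[(546.5,158.5),(522,259.5),(502,374.5)]
M=[[(310.7,269.3),(297,264.5)],[(341.2,287.3),(327,282.5)],[(379.9,310.7),(362,307)]]
cam=np.array(c["world_from_camera"])[:2,3]
for (x,y),ms in zip(B,M):
    # check silhouettes & cap
    print("cap proj",proj(c,[x,y,129]).round(1),"foot",proj(c,[x,y,4]).round(1), "facing",np.degrees(np.arctan2(cam[1]-y,cam[0]-x)).round(1))
    for u,v in ms:
        th=np.radians(np.arange(-60,160,0.5)); P=np.array([proj(c,[x+29*np.cos(t),y+29*np.sin(t),16]) for t in th])
        k=np.argsort(np.abs(P[:,0]-u))[:1]
        print(u,v,np.degrees(th[k]),P[k].round(1), "sil",P[:,0].min().round(1),P[:,0].max().round(1))
E
```

```text
cap proj [307.8 229.6] foot [306.7 267.5] facing 54.6
310.7 269.3 [76.5] [[310.7 270.5]] sil 296.1 317.5
297 264.5 [-10.] [[297.  266.6]] sil 296.1 317.5
cap proj [339.2 246.1] foot [336.4 285. ] facing 50.1
341.2 287.3 [76.] [[341.2 288.5]] sil 325.4 347.9
327 282.5 [-5.5] [[327.  284.7]] sil 325.4 347.9
cap proj [376.5 268.1] foot [371.4 308.2] facing 44.5
379.9 310.7 [90.] [[379.9 311.6]] sil 359.9 384.0
362 307 [-5.] [[362.  308.3]] sil 359.9 384.0
```

```bash
python3 -m handwheel '{"translation":[[-0.063,0.32,0],[-0.063,0.32,0],[-0.063,0.32,0],[-0.063,0.32,0],[-0.063,0.32,0],[-0.063,0.32,0],[0,0,0],[0,0,0]],"twist":[-0.03,-0.03,-0.03,-0.03,-0.03,0,0,0]}'
python3 - <<'E'
from h import *
c=snap("wrist","w3"); 
import pickle; pickle.dump(c,open("w3.pkl","wb"))
for l in ["bottle_k"]: find(c,"wrist",l,spot_point)
print(np.array(c["world_from_camera"])[:3,3])
E
```

```text
time: 6.15
tool_pos: [553.1, 198.8, 227.2]
tcp_rot: [3.139, -0.006, -0.034]
contact_force: [-0.0, 0.4, -0.9]
grip_width: 91.5
wrist bottle_k call 0.77 [549.2 157.5   1.2]
wrist bottle_k call 0.76 [503.2 375.3   6.1]
wrist bottle_k call 0.76 [ 5.242e+02  2.550e+02 -3.000e-01]
[554.85356052 277.36317434 383.18008628]
```

View pics/w3.png

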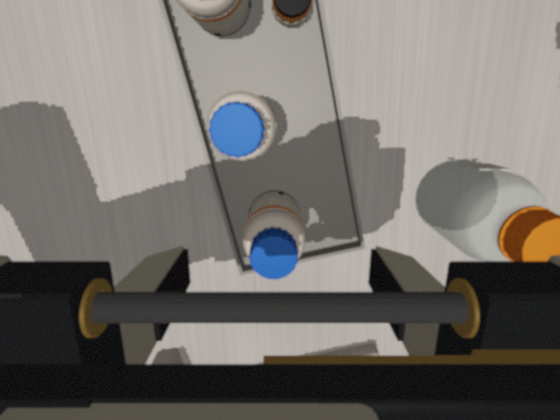

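```bash
python3 - <<'E'
from h import *
import pickle
c=pickle.load(open("w3.pkl","rb"))
a=c["img"][:,:,::-1]
A=cv2.resize(a[180:285,230:320],None,fx=5.5,fy=5.5,interpolation=2); B=cv2.resize(a[0:60,170:260],None,fx=5,fy=5,interpolation=2)
B2=cv2.resize(a[80:170,195:285],None,fx=3.3,fy=3.3,interpolation=2)
cv=np.zeros((600,800,3),np.uint8); cv[:577,:495]=A[:577]; cv[:300,500:800]=cv2.resize(a[0:60,175:235],None,fx=5,fy=5,interpolation=2); cv[300:597,500:797]=B2
cv2.imwrite("pics/w3c.png",cv)
E
```

```text
(no output)
```

View pics/w3c.png

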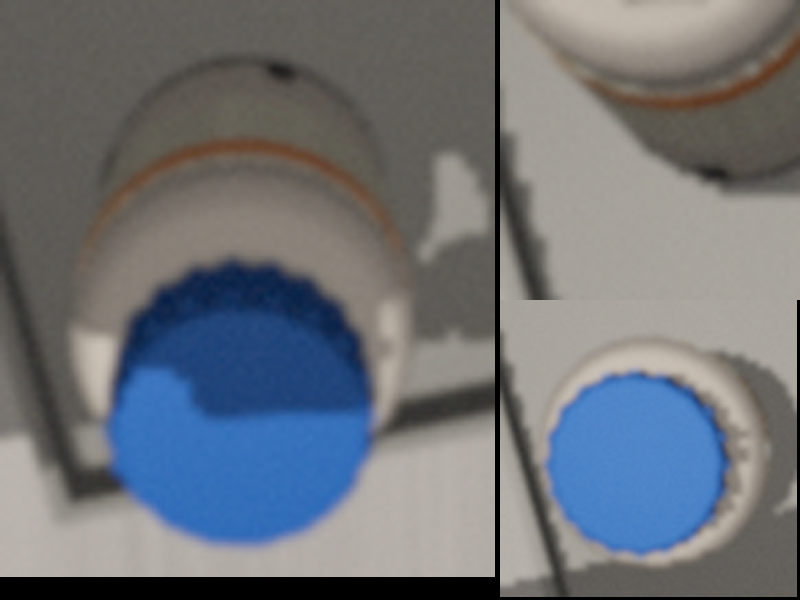

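```bash
python3 - <<'E'
from h import *
import pickle
c=pickle.load(open("w3.pkl","rb"))
print("B1 cap", onplane(c,230+241/5.5,180+415/5.5,129), "B2 cap",onplane(c,195+(637-500)/3.3,80+(463-300)/3.3,129))
P=onplane(c,230+241/5.5,180+415/5.5,129)
def fit(cen,u,v,z=14):
    q=onplane(c,u,v,z); d=q[:2]-cen; print(q.round(1),np.linalg.norm(d).round(1),np.degrees(np.arctan2(d[1],d[0])).round(1))
for cen in [P[:2],np.array([546.5,158.5])]: fit(cen,281.5-.4,193-.4)
for cen in [np.array([502,374.5])]: fit(cen,217.4-.4,34.8-.4)
E
```

```text
B1 cap [548.26588561 160.9786381  129.        ] B2 cap [524.84255097 262.01541722 129.        ]
[556.3 184.6  14. ] 24.9 71.2
[556.3 184.6  14. ] 27.8 69.4
[498.4 346.5  14. ] 28.3 -97.3
```

```bash
python3 -m handwheel '{"translation":[[-0.039,-0.265,0],[0,0,-0.2],[0,0,-0.2],[0,0,-0.15],[0,0,-0.09],[0,0,-0.03],[0,0,0],[0,0,0]],"twist":[-0.02,0,0,0,0,0,0,0]}'
python3 - <<'E'
from h import *
c=snap("scene","s4"); a=c["img"][:,:,::-1]
cv2.imwrite("pics/s4c.png",cv2.resize(a[150:330,220:420],None,fx=3.2,fy=3.2,interpolation=2))
E
```

```text
time: 7.25
tool_pos: [550.9, 149.4, 126.4]
tcp_rot: [3.14, -0.012, -0.079]
contact_force: [0.4, 0.0, 0.6]
grip_width: 91.6
```

View pics/s4c.png

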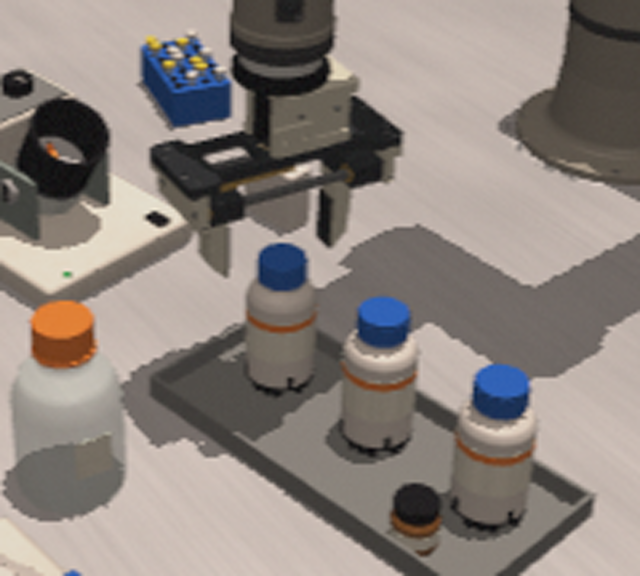

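```bash
python3 -m handwheel '{"translation":[[-0.022,0.06,0],[0,0,0],[0,0,0],[0,0,0],[0,0,0],[0,0,0],[0,0,0],[0,0,0]],"twist":[0.01,0,0,0,0,0,0,0]}' 255
```

```text
time: 8.3
tool_pos: [547.7, 159.5, 127.6]
tcp_rot: [3.14, -0.014, -0.061]
contact_force: [-0.0, 0.7, 0.4]
grip_width: 37.5
```

```bash
python3 -m handwheel '{"translation":[[0,0,0.1],[0,0,0.1],[0,0,0.1],[0,0,0],[0,0,0],[0,0,0],[0,0,0],[0,0,0]],"twist":[0,0,0,0,0,0,0,0]}'
python3 - <<'E'
from h import *
for i in range(3):
    c=snap("scene","s5"); print(get_obs()["contact_force"].round(2) if hasattr(get_obs()["contact_force"],'round') else get_obs()["contact_force"])
a=c["img"][:,:,::-1]
cv2.imwrite("pics/s5c.png",cv2.resize(a[150:330,220:420],None,fx=3.2,fy=3.2,interpolation=2))
E
```

```text
time: 9.3
tool_pos: [547.5, 159.4, 175.7]
tcp_rot: [3.14, -0.014, -0.061]
contact_force: [0.1, 1.0, -0.5]
grip_width: 37.6
[ 0.2   0.1  -0.38]
[-0.28  0.11 -1.86]
[-0.05 -0.01 -0.77]
```

View pics/s5c.png

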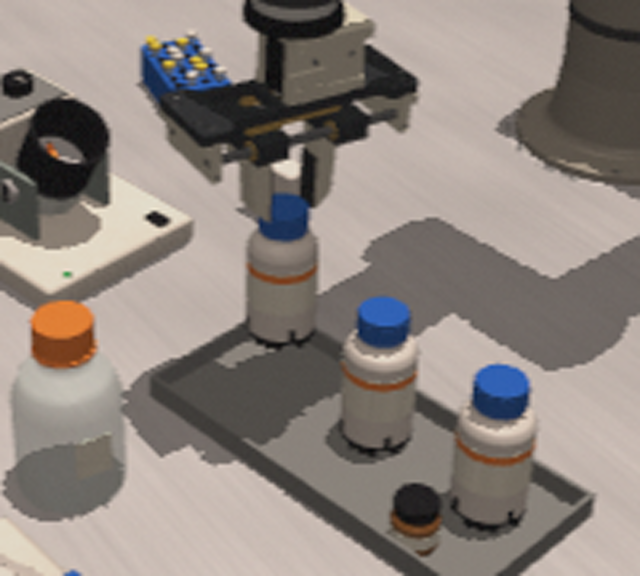

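```bash
python3 -m handwheel '{"translation":[[0,0,-0.12],[0,0,-0.1],[0,0,-0.06],[0,0,-0.03],[0,0,0],[0,0,0],[0,0,0],[0,0,0]],"twist":[0,0,0,0,0,0,0,0]}'
```

```text
time: 10.45
tool_pos: [548.6, 159.6, 128.9]
tcp_rot: [3.141, -0.017, -0.061]
contact_force: [0.5, -0.3, -1.0]
grip_width: 37.2
```

```bash
python3 -m handwheel '{"translation":[[0,0,-0.012],[0,0,0],[0,0,0],[0,0,0.15],[0,0,0.15],[0,0,0.1],[-0.08,0.3,0],[-0.08,0.3,0]],"twist":[0,0,0,0,0,0,0,0]}' 0
python3 - <<'E'
from h import *
c=snap("scene","s6"); print(get_obs()["tool_pos"]); find(c,"scene","bottle_k",spot_point)
a=c["img"][:,:,::-1]
cv2.imwrite("pics/s6c.png",cv2.resize(a[150:330,220:420],None,fx=3.2,fy=3.2,interpolation=2))
E
```

```text
time: 11.45
tool_pos: [525.4, 248.6, 189.5]
tcp_rot: [3.141, -0.018, -0.067]
contact_force: [0.4, 0.1, 0.1]
grip_width: 91.7
[523.55384153 253.83999768 189.57824009]
scene bottle_k call 0.74 [548.2 156.8   2.5]
scene bottle_k call 0.7 [521.1 261.    5.3]
scene bottle_k call 0.65 [505.5 369.9   7.9]
```

View pics/s6c.png

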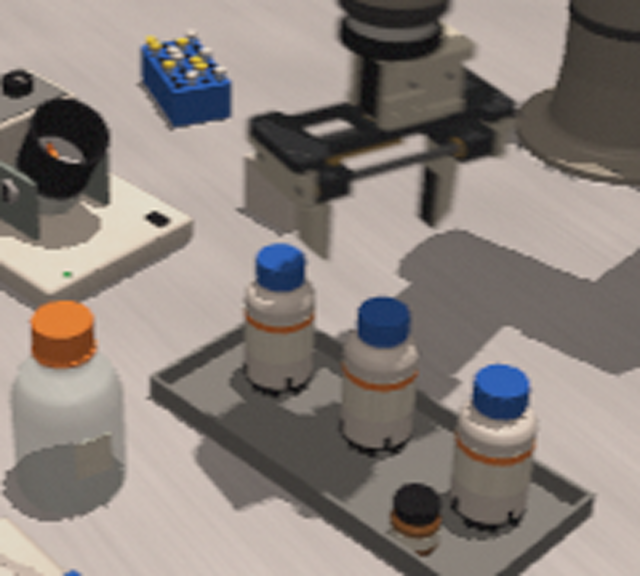

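```bash
python3 -m handwheel '{"translation":[[0,0.01,0],[0,0,-0.15],[0,0,-0.13],[0,0,-0.1],[0,0,-0.04],[0,0,0],[0,0,0],[0,0,0]],"twist":[0.01,0,0,0,0,0,0,0]}'
```

```text
time: 12.55
tool_pos: [526.5, 249.7, 125.9]
tcp_rot: [-3.141, -0.021, -0.046]
contact_force: [-0.7, -0.7, 0.1]
grip_width: 91.9
```

```bash
python3 -m handwheel '{"translation":[[-0.022,0.066,0],[0,0,0],[0,0,0],[0,0,0],[0,0,0.1],[0,0,0.1],[0,0,0],[0,0,0]],"twist":[0,0,0,0,0,0,0,0]}' 255
python3 - <<'E'
from h import *
for i in range(4):
    c=capture("scene"); print(get_obs()["contact_force"].round(2))
E
```

```text
time: 13.55
tool_pos: [523.7, 260.8, 160.0]
tcp_rot: [-3.14, -0.024, -0.046]
contact_force: [0.9, -0.3, 0.0]
grip_width: 16.2
[ 0.37 -0.54  0.23]
[-0.7  -0.73 -0.12]
[ 0.21 -0.34  0.25]
[-0.45 -0.4   0.44]
```

```bash
python3 - <<'E'
from h import *
c=snap("scene","s7"); print(get_obs()["tool_pos"],get_obs()["grip_width"]); find(c,"scene","bottle_k",spot_point)
a=c["img"][:,:,::-1]
cv2.imwrite("pics/s7c.png",cv2.resize(a[150:330,220:420],None,fx=3.2,fy=3.2,interpolation=2))
c=snap("wrist","w7")
E
```

```text
[523.51680119 260.75105085 159.40898183] 0.3010436376887864
scene bottle_k call 0.86 [518.8 261.2   7. ]
scene bottle_k call 0.77 [500.4 370.4   7.8]
scene bottle_k call 0.63 [548.5 155.9   2.7]
```

View pics/s7c.png

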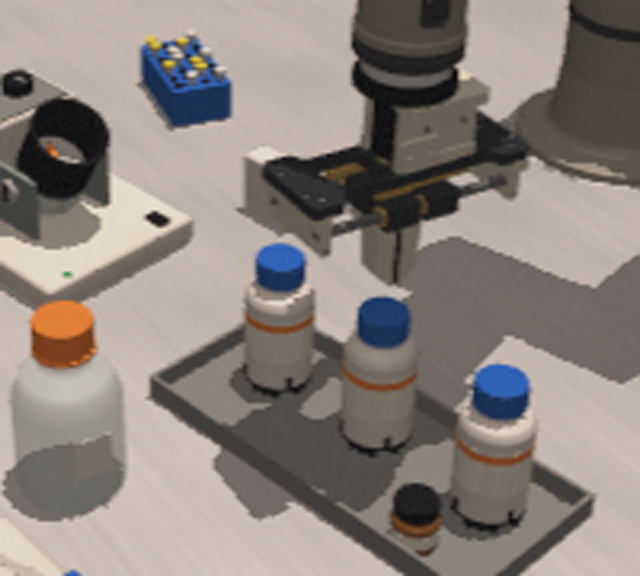

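View pics/w7.png

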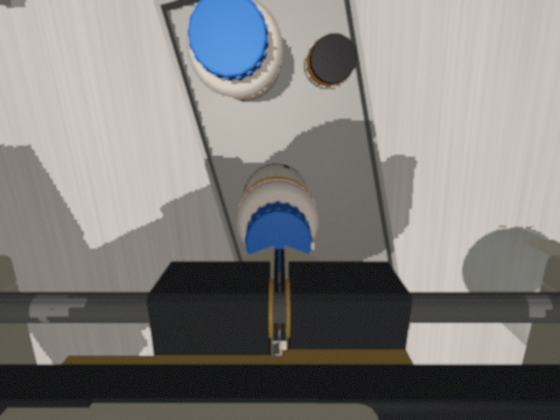

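```bash
python3 -m handwheel '{"translation":[[0,0,0],[0,0,0],[0,0,0],[0,0,0],[0,0,0],[0,0,0],[0,0,0],[0,0,0]],"twist":[0,0,0,0,0,0,0,0]}' 0
python3 - <<'E'
from h import *
c=snap("wrist","w8"); 
q=onplane(c,286.7,166,14); print(q); 
a=c["img"][:,:,::-1]
cv2.imwrite("pics/w8c.png",cv2.resize(a[150:300,215:340],None,fx=4,fy=4,interpolation=2))
cv2.imwrite("pics/w8d.png",cv2.resize(a[0:120,160:380],None,fx=3.5,fy=3.5,interpolation=2))
print(np.array(c["world_from_camera"]).round(3).tolist())
import pickle; pickle.dump(c,open("w8.pkl","wb"))
E
```

```text
time: 14.9
tool_pos: [523.5, 260.8, 159.1]
tcp_rot: [-3.141, -0.023, -0.046]
contact_force: [0.5, -0.2, -0.3]
grip_width: 75.8
[534.8496248  288.08090053  14.        ]
[[0.999, 0.049, -0.008, 523.63], [-0.045, 0.957, 0.287, 338.9], [0.022, -0.286, 0.958, 315.348], [0.0, 0.0, 0.0, 1.0]]
```

View pics/w8c.png

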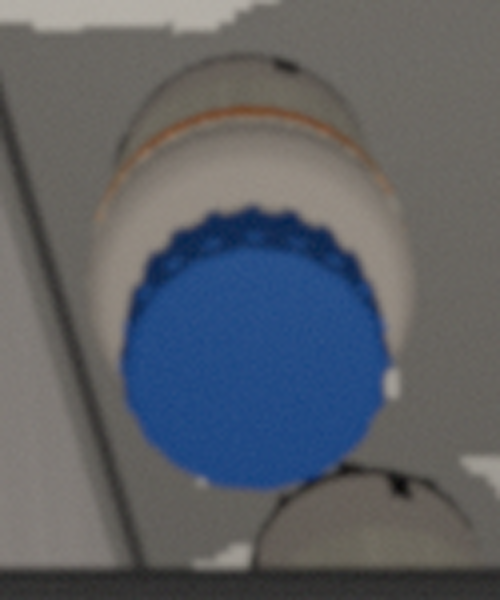

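View pics/w8d.png

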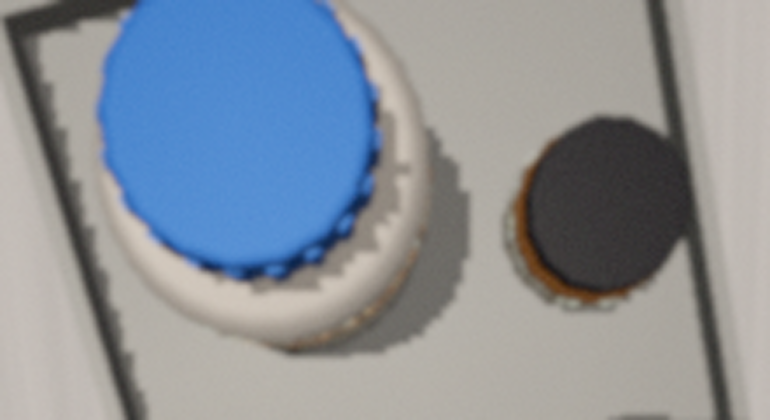

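```bash
python3 - <<'E'
from h import *
import pickle
c=pickle.load(open("w8.pkl","rb"))
C=onplane(c,215+253.5/4,150+366/4,129); q=onplane(c,215+284.5/4,150+64.5/4,15); print(C,q,np.linalg.norm((q-C)[:2]))
d=q-C; print(np.degrees(np.arctan2(d[1],d[0])), np.degrees(np.arctan2(d[1]+2,d[0])))
E
```

```text
[523.9401464  263.02004613 129.        ] [534.29708906 288.16278235  15.        ] 27.19234168094107
67.6119716571212 69.11448240909233
```

```bash
python3 -m handwheel '{"translation":[[0,0.003,0],[0,0.003,-0.08],[0,0,-0.07],[0,0,-0.05],[0,0,-0.02],[0,0,0],[0,0,0],[0,0,0]],"twist":[-0.05,0,0,0,0,0,0,0]}' 0
```

```text
time: 15.95
tool_pos: [523.2, 261.5, 123.3]
tcp_rot: [-3.141, -0.022, -0.122]
contact_force: [-0.3, 0.4, 0.6]
grip_width: 92.2
```

```bash
python3 -m handwheel '{"translation":[[0,0,0],[0,0,0],[0,0,0],[0,0,0],[0,0,0],[0,0,0],[0,0,0],[0,0,0]],"twist":[0,0,0,0,0,0,0,0]}' 255
```

```text
time: 16.95
tool_pos: [523.6, 261.6, 123.9]
tcp_rot: [-3.14, -0.023, -0.122]
contact_force: [0.6, 0.0, 0.0]
grip_width: 38.4
```

```bash
python3 -m handwheel '{"translation":[[0,0,0.12],[0,0,0.12],[0,0,0.06],[0,0,0],[0,0,0],[0,0,0],[0,0,0],[0,0,0]],"twist":[0,0,0,0,0,0,0,0]}'
python3 - <<'E'
from h import *
for i in range(4):
    c=capture("scene"); print(get_obs()["contact_force"].round(2))
print(get_obs()["tool_pos"],get_obs()["grip_width"],get_obs()["moment"])
E
```

```text
time: 17.95
tool_pos: [520.5, 260.6, 165.0]
tcp_rot: [3.138, -0.013, -0.122]
contact_force: [-0.6, -1.1, -2.7]
grip_width: 38.4
[-0.35  0.6  -2.31]
[ 0.48 -0.85 -3.62]
[ 0.44 -0.83 -3.41]
[-0.41 -0.26 -2.78]
[520.67123484 260.63363734 165.24378664] 38.553136858272126 [ 0.01402386 -0.09366952  0.00678059]
```

```bash
cat > fit.py <<'E'
from h import *
import pickle
from scipy.optimize import least_squares
c=pickle.load(open("w2.pkl","rb"))
cu=lambda u,v:(165+(u-1.1)/3.2,100+(v-1.1)/3.2)
a=c["img"]
def frame(p):
    yaw=p[3]; mx=np.array([np.cos(yaw),np.sin(yaw),0]); my=np.array([-mx[1],mx[0],0]); n=-.5*mx+np.array([0,0,.75**.5]); u=np.cross(my,n)
    return mx,my,n,u
def circ(p,t,R):
    mx,my,n,u=frame(p); th=np.linspace(0,2*np.pi,120)
    return np.array([proj(c,p[:3]+t*n+R*(np.cos(k)*u+np.sin(k)*my)) for k in th])
def draw(p,f):
    im=cv2.resize(a[100:285,165:335,::-1],None,fx=3.2,fy=3.2,interpolation=2)
    for t,R,col in [(0,30.7,(0,255,0)),(50,35,(0,255,255)),(50,38.5,(255,0,255))]:
        q=circ(p,t,R); q=((q-[165,100])*3.2+1.1).astype(int); cv2.polylines(im,[q.reshape(-1,1,2)],1,col,1)
    cv2.imwrite(f,im)
draw(np.array([604.5,-136,88,np.radians(-77.7)]),"pics/fit1.png")
E
python3 fit.py
```

```text
(no output)
```

View pics/fit1.png

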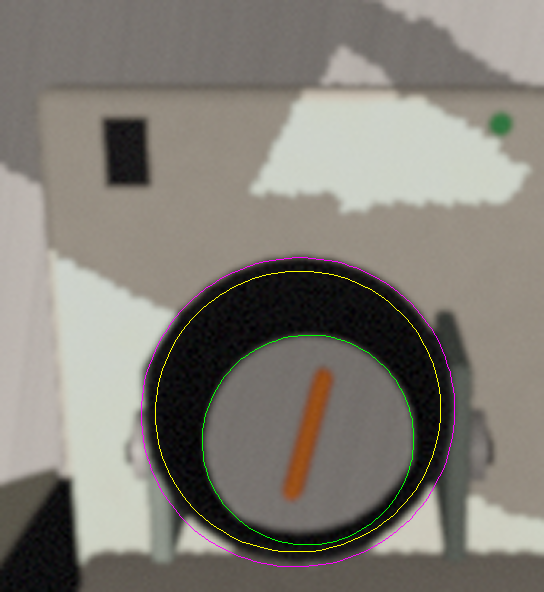

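```bash
python3 -m handwheel '{"translation":[[0,0,0.2],[0,0,0.28],[0,0,0.28],[0.01,-0.06,0.1],[0.03,-0.15,0],[0.05,-0.24,0],[0.05,-0.25,0],[0.05,-0.25,0]],"twist":[0,0,0,0.04,0.04,0.04,0.04,0.04]}'
python3 -m handwheel '{"translation":[[0.05,-0.25,0],[0.05,-0.25,0],[0.05,-0.25,0],[0.05,-0.22,0],[0.04,-0.15,0],[0.03,-0.08,0],[0,0,0],[0,0,0]],"twist":[0.015,0,0,0,0,0,0,0]}'
```

```text
time: 19.15
tool_pos: [548.1, 116.9, 298.9]
tcp_rot: [3.138, -0.016, 0.207]
contact_force: [0.1, -0.4, -3.2]
grip_width: 38.5
time: 20.15
tool_pos: [589.2, -70.9, 299.1]
tcp_rot: [3.138, -0.016, 0.23]
contact_force: [0.3, -0.6, -3.0]
grip_width: 38.6
```

```bash
python3 - <<'E'
from h import *
c=snap("scene","s9"); find(c,"scene","bottle_k",spot_point)
a=c["img"][:,:,::-1]
cv2.imwrite("pics/s9c.png",cv2.resize(a[110:260,170:330],None,fx=4,fy=4,interpolation=2))
print(get_obs()["tool_pos"])
E
```

```text
scene bottle_k call 0.95 [507.3 373.5   9.1]
scene bottle_k call 0.9 [587.  -74.2 182.1]
scene bottle_k call 0.75 [548.1 156.5   4.7]
[589.18711873 -70.84683781 299.12643434]
```

View pics/s9c.png

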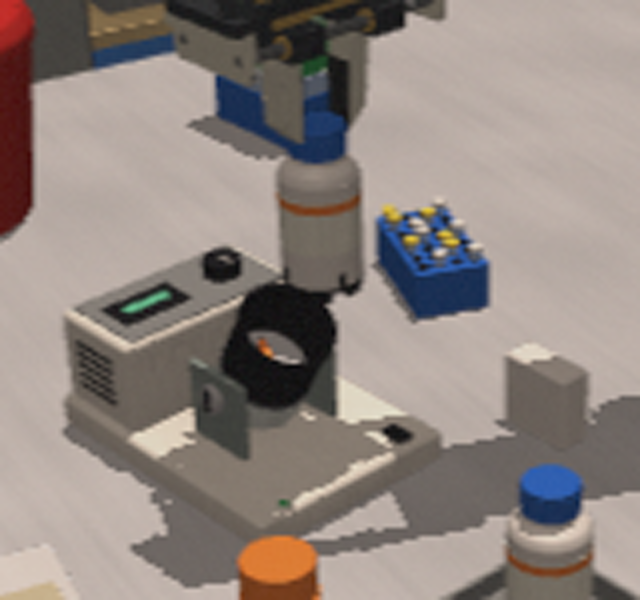

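```bash
python3 -m handwheel '{"translation":[[0.025,-0.1,0],[0.025,-0.1,0],[0.01,-0.05,0],[0,0,0],[0,0,-0.06],[0,0,-0.06],[0,0,-0.02],[0,0,0]],"twist":[0,0,0,0,0,0,0,0]}'
```

```text
time: 21.25
tool_pos: [598.3, -109.6, 276.0]
tcp_rot: [3.139, -0.015, 0.232]
contact_force: [-0.2, -0.2, -1.1]
grip_width: 38.8
```

```bash
python3 -m handwheel '{"translation":[[0.004,-0.018,0],[0,0,0],[0,0,-0.04],[0,0,-0.04],[0,0,-0.04],[0,0,-0.03],[0,0,0],[0,0,0]],"twist":[0,0,0,0,0,0,0,0]}'
python3 - <<'E'
from h import *
c=snap("scene","s10"); find(c,"scene","bottle_k",spot_point)
a=c["img"][:,:,::-1]
cv2.imwrite("pics/s10c.png",cv2.resize(a[110:260,170:330],None,fx=4,fy=4,interpolation=2))
o=get_obs();print(o["tool_pos"],o["contact_force"],o["moment"])
E
```

```text
time: 22.25
tool_pos: [600.4, -110.7, 260.7]
tcp_rot: [3.135, -0.027, 0.233]
contact_force: [0.5, -1.3, -2.0]
grip_width: 38.6
scene bottle_k call 0.79 [547.  156.3   4. ]
scene bottle_k call 0.66 [ 594.1 -112.7  142.6]
scene bottle_k call 0.56 [501.6 372.5   8. ]
scene bottle_k call 0.29 [569.7 373.5   3.9]
[ 600.32659703 -110.78637336  260.27105294] [-0.04896538 -0.79602214 -2.50820436] [-0.00090423 -0.06116812 -0.01197817]
```

View pics/s10c.png

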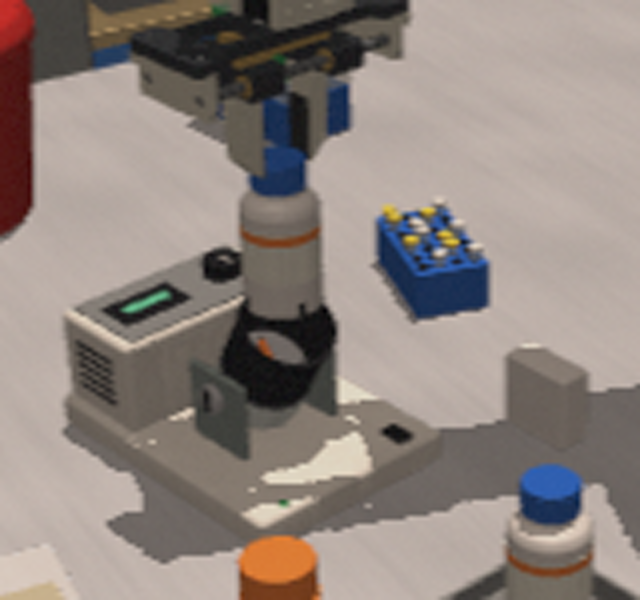

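```bash
python3 -m handwheel '{"translation":[[0,0,-0.04],[0,0,-0.04],[0,0,-0.04],[0,0,-0.03],[0,0,0],[0,0,0],[0,0,0],[0,0,0]],"twist":[0,0,0,0,0,0,0,0]}'
python3 - <<'E'
from h import *
c=snap("scene","s11"); find(c,"scene","bottle_k",spot_point)
a=c["img"][:,:,::-1]
cv2.imwrite("pics/s11c.png",cv2.resize(a[110:260,170:330],None,fx=4,fy=4,interpolation=2))
c=snap("wrist","w11")
o=get_obs();print(o["tool_pos"],o["contact_force"],o["moment"])
E
```

```text
time: 23.35
tool_pos: [599.7, -110.8, 233.7]
tcp_rot: [3.138, -0.022, 0.233]
contact_force: [-0.4, -0.2, -5.2]
grip_width: 38.6
scene bottle_k call 0.74 [546.9 157.7   2.4]
scene bottle_k call 0.73 [ 592.2 -111.6  113.9]
scene bottle_k call 0.67 [502.7 370.1   6.8]
[ 599.7670118  -110.80646691  233.65170687] [-0.24347873  0.40796045 -3.52771513] [ 0.00479618 -0.07297871 -0.01299168]
```

View pics/s11c.png

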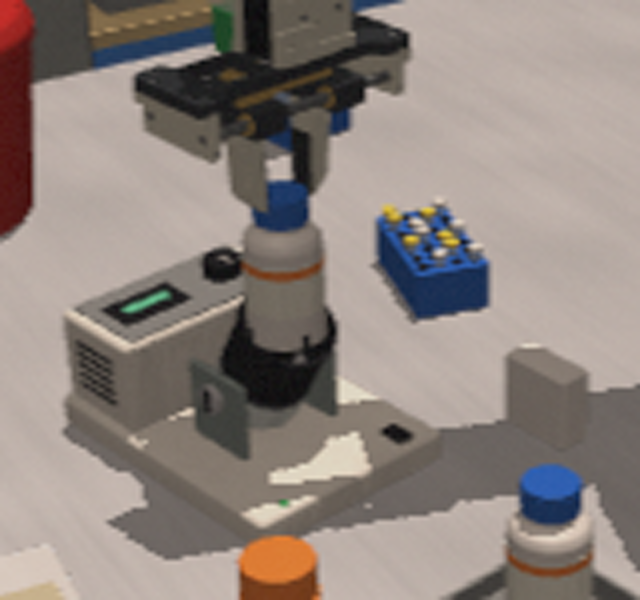

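View pics/w11.png

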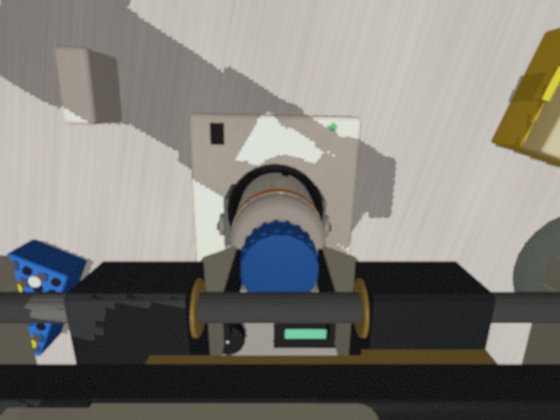

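```bash
python3 -m handwheel '{"translation":[[-0.01,0.046,0.005],[-0.01,0.046,0.005],[-0.01,0.046,0.005],[-0.01,0.046,0],[-0.01,0.046,0],[0,0,0],[0,0,0],[0,0,0]],"twist":[0,0,0,0,0,0,0,0]}'
python3 - <<'E'
from h import *
c=snap("scene","s12"); find(c,"scene","bottle_k",spot_point)
a=c["img"][:,:,::-1]
cv2.imwrite("pics/s12c.png",cv2.resize(a[110:260,170:330],None,fx=4,fy=4,interpolation=2))
o=get_obs();print(o["tool_pos"],o["contact_force"],o["moment"])
E
```

```text
time: 24.5
tool_pos: [591.9, -74.5, 237.4]
tcp_rot: [3.135, -0.024, 0.233]
contact_force: [-0.9, -1.6, -1.2]
grip_width: 38.5
scene bottle_k call 0.9 [ 593.7 -103.2  123. ]
scene bottle_k call 0.86 [548.3 156.9   1.7]
scene bottle_k call 0.63 [503.7 369.6   6.4]
[591.92202495 -74.50891853 237.36238489] [ 0.02293719 -1.16460842 -0.85263235] [-0.32645429  0.04662131 -0.07393865]
```

View pics/s12c.png

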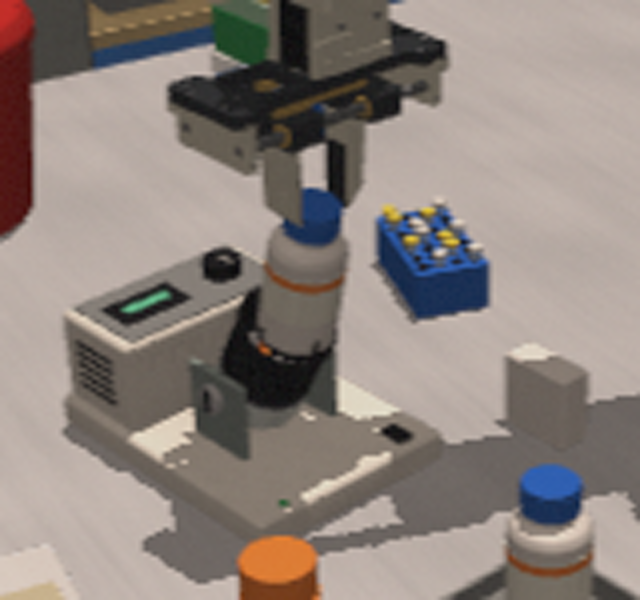

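```bash
python3 -m handwheel '{"translation":[[-0.006,0.028,-0.01],[-0.006,0.028,-0.02],[-0.006,0.028,-0.02],[-0.006,0.028,-0.02],[0,0,-0.01],[0,0,0],[0,0,0],[0,0,0]],"twist":[0,0,0,0,0,0,0,0]}'
python3 - <<'E'
from h import *
c=snap("scene","s13"); find(c,"scene","bottle_k",spot_point)
a=c["img"][:,:,::-1]
cv2.imwrite("pics/s13c.png",cv2.resize(a[110:260,170:330],None,fx=4,fy=4,interpolation=2))
c=snap("wrist","w13")
o=get_obs();print(o["tool_pos"],o["contact_force"],o["moment"])
E
```

```text
time: 25.6
tool_pos: [589.3, -56.0, 233.9]
tcp_rot: [3.13, -0.034, 0.233]
contact_force: [-2.5, -1.6, 1.0]
grip_width: 38.5
scene bottle_k call 0.91 [545.2 154.3   6.7]
scene bottle_k call 0.62 [503.  371.1   6. ]
scene bottle_k call 0.6 [ 593.2 -105.3  124.6]
[589.29108428 -56.05293509 233.96338848] [-1.14957175 -0.48659538  0.94830345] [-0.27781536  0.21087779 -0.14715561]
```

View pics/s13c.png

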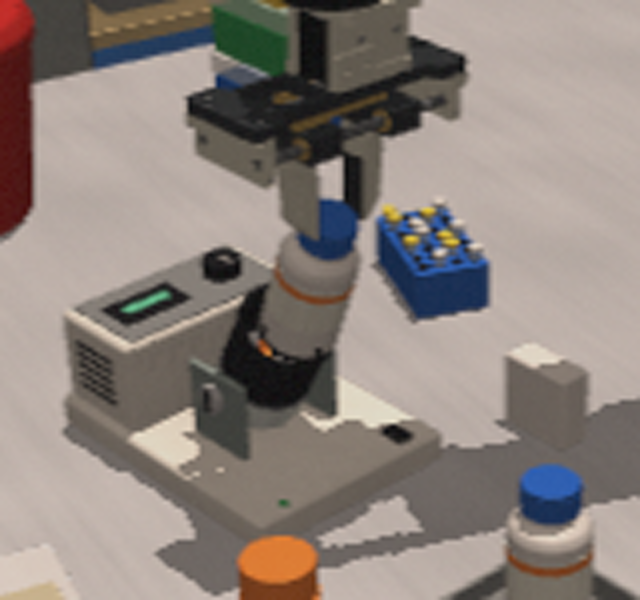

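View pics/w13.png

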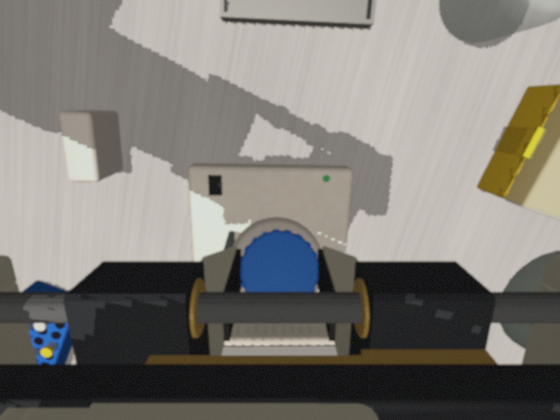

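```bash
python3 -m handwheel '{"translation":[[-0.004,-0.015,-0.029],[0,-0.017,-0.029],[0.003,-0.017,-0.029],[0.003,-0.017,-0.029],[0.002,-0.008,-0.014],[0,0,0],[0,0,0],[0,0,0]],"twist":[0,0,0,0,0,0,0,0]}'
python3 - <<'E'
from h import *
c=snap("scene","s14"); find(c,"scene","bottle_k",spot_point)
a=c["img"][:,:,::-1]
cv2.imwrite("pics/s14c.png",cv2.resize(a[110:260,170:330],None,fx=4,fy=4,interpolation=2))
for i in range(2):
  o=get_obs();print(o["tool_pos"],o["contact_force"],o["moment"]);capture("top")
E
```

```text
time: 26.75
tool_pos: [591.9, -64.2, 235.1]
tcp_rot: [3.125, -0.057, 0.235]
contact_force: [-3.4, 0.4, 2.9]
grip_width: 38.3
scene bottle_k call 0.8 [549.2 153.4   6. ]
scene bottle_k call 0.68 [504.  371.3   7.3]
scene bottle_k call 0.59 [ 596.7 -103.5  123.6]
[591.96237886 -64.20999664 235.09489697] [-2.65628371  1.03102757  2.95052819] [-0.04313002  0.66620606 -0.09715112]
[591.95735363 -64.26114404 235.10528578] [-3.08061474 -0.19741671  2.78699214] [-0.06924973  0.66672202 -0.04730657]
```

View pics/s14c.png

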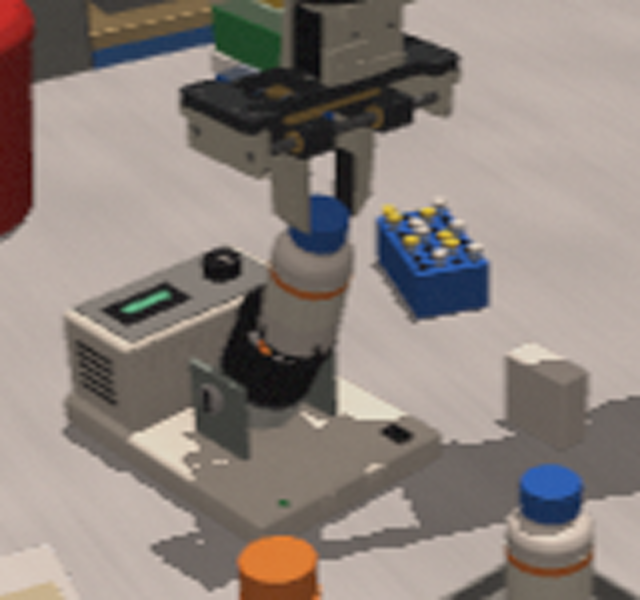

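```bash
cat > ov.py <<'E'
from h import *
import sys
def frame(yaw):
    mx=np.array([np.cos(yaw),np.sin(yaw),0]); my=np.array([-mx[1],mx[0],0]); n=-.5*mx+np.array([0,0,.75**.5]); return mx,my,n,np.cross(my,n)
def overlay(c,img,F,yawdeg,box,sc,items,f):
    mx,my,n,u=frame(np.radians(yawdeg)); x0,y0,x1,y1=box
    im=cv2.resize(img[y0:y1,x0:x1],None,fx=sc,fy=sc,interpolation=2)
    th=np.linspace(0,2*np.pi,90)
    for kind,t,R,col in items:
        if kind=="c": pts=[proj(c,F+t*n+R*(np.cos(k)*u+np.sin(k)*my)) for k in th]
        else:
            a=np.radians(R); pts=[proj(c,F+t*n+s*(np.cos(a)*u+np.sin(a)*my)) for s in (-20,20)]
        q=((np.array(pts)-[x0,y0]+.5)*sc-.5).astype(int); cv2.polylines(im,[q.reshape(-1,1,2)],False,col,1)
    cv2.imwrite(f,im)
items=[("c",0,30.7,(0,255,0)),("c",50,35,(0,255,255)),("c",50,38.5,(255,0,255)),("k",6,-13.2,(255,255,0))]
E
python3 - <<'E'
from ov import *
import pickle
F=np.array([604.7,-135.7,88])
c=pickle.load(open("scene1.pkl","rb")); overlay(c,cv2.imread("pics/scene0.png"),F,-77.7,(205,165,285,235),8,items,"pics/ov1.png")
c=pickle.load(open("top1.pkl","rb")); overlay(c,cv2.imread("pics/top0.png"),F,-77.7,(295,150,375,220),8,items,"pics/ov2.png")
E
```

```text
(no output)
```

View pics/ov1.png

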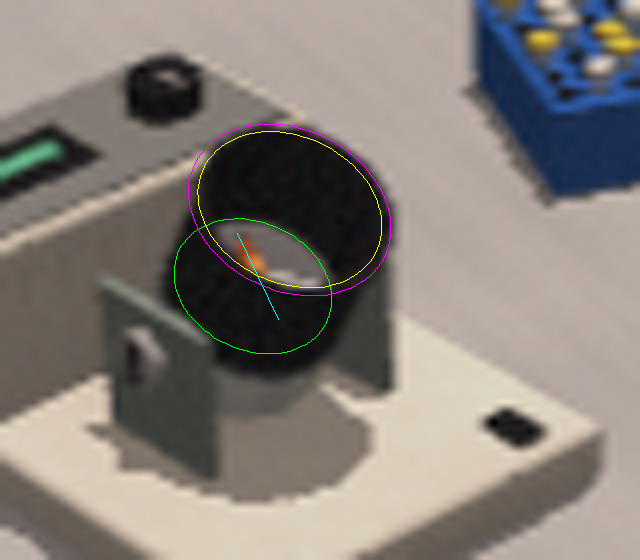

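View pics/ov2.png

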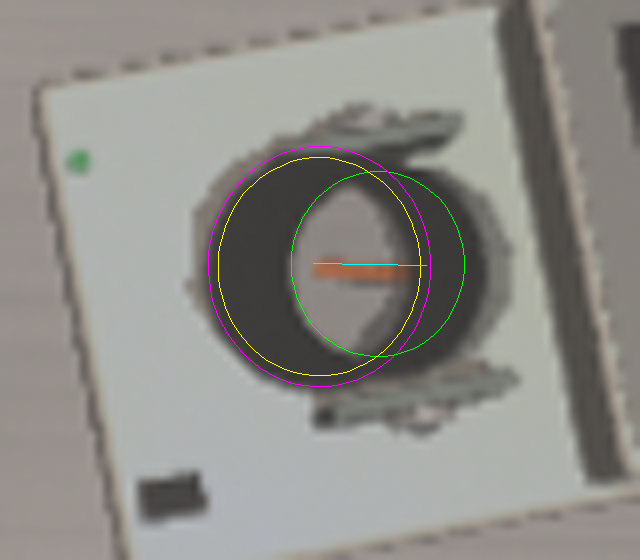

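```bash
cat >> ov.py <<'E'
def bottle(c,img,F,yawdeg,box,sc,G,phi,lat,f,items,g=117):
    overlay(c,img,F,yawdeg,box,sc,items,f); im=cv2.imread(f)
    mx,my,n,u=frame(np.radians(yawdeg)); ph=np.radians(phi); la=np.radians(lat)
    a=-np.sin(ph)*mx+np.cos(ph)*np.array([0,0,1]); r=np.cos(ph)*mx+np.sin(ph)*np.array([0,0,1])
    a2=np.cos(la)*a+np.sin(la)*my; m2=np.cos(la)*my-np.sin(la)*a
    O=np.array(G)-g*a2; x0,y0,_,_=box
    for h,R in [(0,29),(88,29),(103,20),(125,20)]:
        pts=[proj(c,O+h*a2+R*(np.cos(k)*r+np.sin(k)*m2)) for k in np.linspace(0,6.283,60)]
        q=((np.array(pts)-[x0,y0]+.5)*sc-.5).astype(int); cv2.polylines(im,[q.reshape(-1,1,2)],False,(0,128,255) if h else (255,255,255),1)
    cv2.imwrite(f,im); d=O-F; print("O in cup frame: u %.1f my %.1f n %.1f"%(d@u,d@my,d@n))
E
python3 - <<'E'
from ov import *
import pickle
F=np.array([604.7,-135.7,88])
c=pickle.load(open("scene1.pkl","rb"))
ims=[]
for ph in (18,24):
    bottle(c,cv2.imread("pics/s14.png"),F,-77.7,(220,145,280,220),6.5,(592,-64.2,232),ph,0,"pics/t.png",items[:3]); ims.append(cv2.imread("pics/t.png"))
cv2.imwrite("pics/ov14.png",np.hstack(ims))
E
```

```text
O in cup frame: u -15.2 my 2.8 n 46.5
O in cup frame: u -3.1 my 2.8 n 44.6
```

View pics/ov14.png

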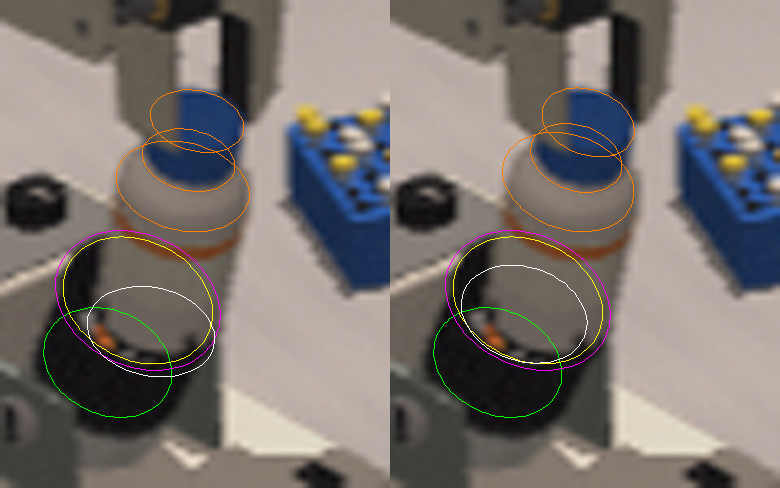

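```bash
python3 -m handwheel '{"translation":[[0,0,0.05],[0,0,0.04],[0,0,0.01],[0,-0.03,0],[0,-0.035,0],[0,-0.03,0],[0,0,0],[0,0,0]],"twist":[0,0,0,0,0,0,0,0]}'
python3 - <<'E'
from ov import *
c=snap("scene","s15")
for i in range(2):
  o=get_obs();print(o["tool_pos"],o["contact_force"],o["moment"],o["tcp_rot"]);capture("top")
p=o["tool_pos"]-np.array([0,0,3]); ims=[]
F=np.array([604.,-135.7,88])
for ph in (14,19):
    bottle(c,cv2.imread("pics/s15.png"),F,-77.7,(220,145,280,220),6.5,p,ph,0,"pics/t.png",items[:3]); ims.append(cv2.imread("pics/t.png"))
cv2.imwrite("pics/ov15.png",np.hstack(ims))
E
```

```text
time: 27.95
tool_pos: [592.6, -79.5, 248.7]
tcp_rot: [3.127, -0.056, 0.235]
contact_force: [-0.6, -1.2, -2.8]
grip_width: 38.7
[592.57098691 -79.52348033 248.75045329] [ 0.98861452  0.01755107 -3.00083837] [ 0.04593276 -0.07913649  0.02127497] [ 3.12651243 -0.05619796  0.23488917]
[592.59878024 -79.43829241 248.7703487 ] [-0.71209243 -0.32781216 -3.33879531] [ 0.05118934 -0.07224859  0.02927244] [ 3.12647916 -0.05625173  0.23501617]
O in cup frame: u -3.1 my 0.8 n 52.9
O in cup frame: u 6.9 my 0.8 n 50.5
```

View pics/ov15.png

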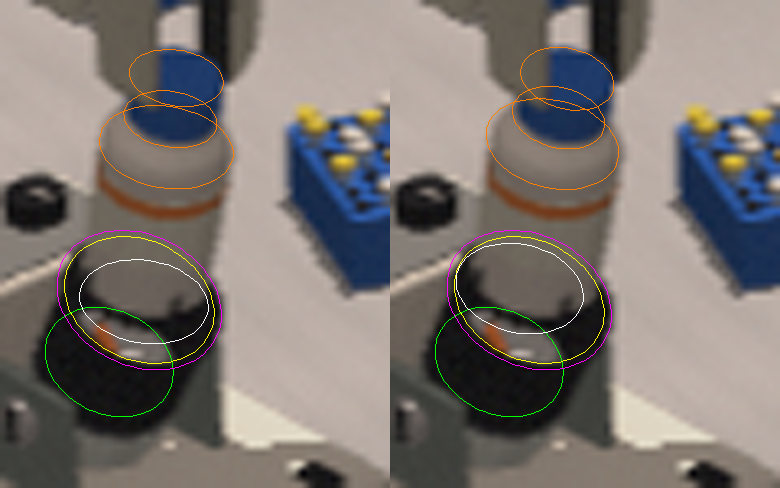

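```bash
python3 - <<'E'
from ov import *
c=snap("wrist","w15"); import pickle; pickle.dump(c,open("w15.pkl","wb"))
o=get_obs(); p=o["tool_pos"]-np.array([0,0,3]); ims=[]
F=np.array([604.,-135.7,88])
for ph,la in ((11,-3.2),(16,-3.2),(16,0)):
    bottle(c,cv2.imread("pics/w15.png"),F,-77.7,(200,110,360,320),2.8,p,ph,la,"pics/t.png",items[:3]); ims.append(cv2.imread("pics/t.png")[:,90:356])
cv2.imwrite("pics/ov15w.png",np.hstack(ims))
s=cv2.imread("pics/s15.png"); c=capture("scene"); ims=[]
for ph,la in ((11,-3.2),(15,-3.2)):
    bottle(c,s,F,-77.7,(220,145,280,220),6.5,p,ph,la,"pics/t.png",items[:3]); ims.append(cv2.imread("pics/t.png"))
cv2.imwrite("pics/ov15b.png",np.hstack(ims))
E
```

```text
O in cup frame: u -8.9 my 7.4 n 55.0
O in cup frame: u 0.9 my 7.4 n 52.1
O in cup frame: u 0.8 my 0.9 n 51.9
O in cup frame: u -8.9 my 7.4 n 55.0
O in cup frame: u -1.1 my 7.4 n 52.6
```

View pics/ov15w.png

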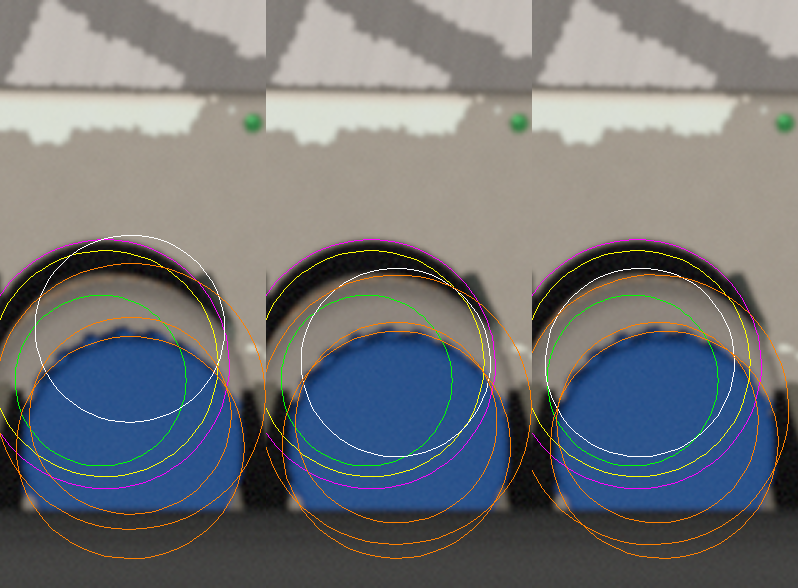

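View pics/ov15b.png

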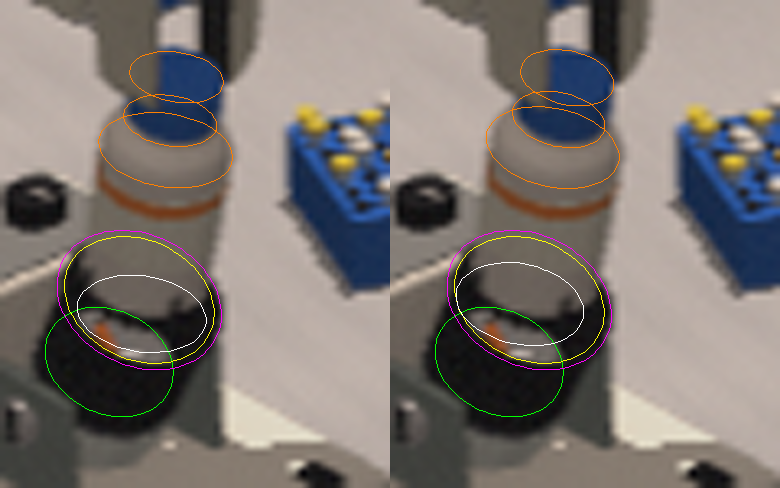

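```bash
python3 -m handwheel '{"translation":[[-0.002,-0.015,0],[-0.001,-0.012,0],[0,0,0],[0,0,-0.03],[0,0,-0.04],[0,0,-0.03],[0,0,-0.02],[0,0,0]],"twist":[0,0,0,0,0,0,0,0]}'
cat > chk.py <<'E'
from ov import *
import sys
k=sys.argv[1]; phs=[float(x) for x in sys.argv[2:]]
c=snap("scene","s"+k); o=get_obs(); p=o["tool_pos"]-np.array([0,0,3]); F=np.array([604.,-135.7,88]); ims=[]
print(o["time"],o["tool_pos"].round(1),o["contact_force"].round(1),o["moment"].round(2),o["tcp_rot"].round(3))
mx,my,n,u=frame(np.radians(-77.7)); d=p-F; print("grip in s,my,z: %.1f %.1f %.1f ; u,my,n %.1f %.1f %.1f"%(d@mx,d@my,d[2],d@u,d@my,d@n))
for ph in phs:
    bottle(c,cv2.imread("pics/s%s.png"%k),F,-77.7,(220,145,280,220),6.5,p,ph,0,"pics/t.png",items[:3]); ims.append(cv2.imread("pics/t.png"))
cv2.imwrite("pics/ov%s.png"%k,np.hstack(ims))
E
python3 chk.py 16 15 20
```

```text
time: 29.2
tool_pos: [592.5, -83.2, 229.4]
tcp_rot: [3.127, -0.057, 0.236]
contact_force: [1.5, 0.7, -3.3]
grip_width: 38.7
29.25 [592.5 -83.3 229.6] [-0.  -0.5 -2.6] [ 0.09 -0.21  0.02] [ 3.126 -0.057  0.236]
grip in s,my,z: -53.7 -0.1 138.6 ; u,my,n 22.8 -0.1 146.8
O in cup frame: u -7.5 my -0.1 n 33.8
O in cup frame: u 2.5 my -0.1 n 31.6
```

View pics/ov16.png

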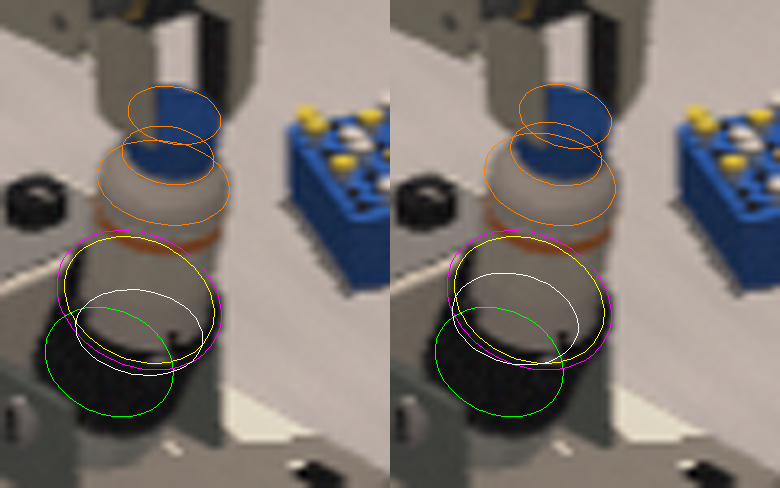

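```bash
python3 -m handwheel '{"translation":[[0,0.008,-0.025],[-0.005,0.024,-0.025],[-0.006,0.028,-0.025],[-0.006,0.028,-0.025],[-0.006,0.028,-0.02],[0,0,-0.01],[0,0,0],[0,0,0]],"twist":[0,0,0,0,0,0,0,0]}'
python3 chk.py 17 22 29
```

```text
time: 30.25
tool_pos: [589.6, -65.8, 210.3]
tcp_rot: [3.123, -0.06, 0.236]
contact_force: [0.9, -1.2, -0.8]
grip_width: 39.0
30.3 [589.6 -65.8 210.3] [ 1.  -1.  -0.5] [-0.36 -0.22 -0.03] [ 3.123 -0.06   0.236]
grip in s,my,z: -71.4 0.8 119.3 ; u,my,n -2.2 0.8 139.0
O in cup frame: u -18.5 my 0.8 n 23.1
O in cup frame: u -4.2 my 0.8 n 22.0
```

View pics/ov17.png

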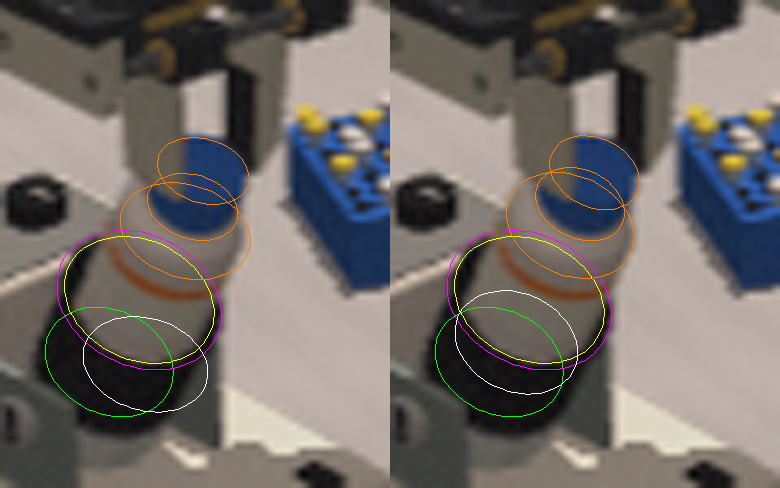

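```bash
python3 -m handwheel '{"translation":[[0.003,-0.015,-0.02],[0.003,-0.015,-0.02],[0.003,-0.015,-0.02],[0.003,-0.015,-0.02],[0,-0.003,-0.01],[0,0,0],[0,0,0],[0,0,0]],"twist":[0,0,0,0,0,0,0,0]}'
python3 chk.py 18 27 30
```

```text
time: 31.3
tool_pos: [591.5, -76.1, 195.6]
tcp_rot: [3.123, -0.06, 0.236]
contact_force: [0.7, -1.4, -1.9]
grip_width: 38.7
31.35 [591.5 -76.1 195.6] [ 0.4 -1.  -1.6] [-0.33 -0.23 -0.03] [ 3.123 -0.06   0.235]
grip in s,my,z: -60.9 0.5 104.6 ; u,my,n -0.4 0.5 121.0
O in cup frame: u -6.5 my 0.5 n 4.2
O in cup frame: u -0.4 my 0.5 n 4.0
```

View pics/ov18.png

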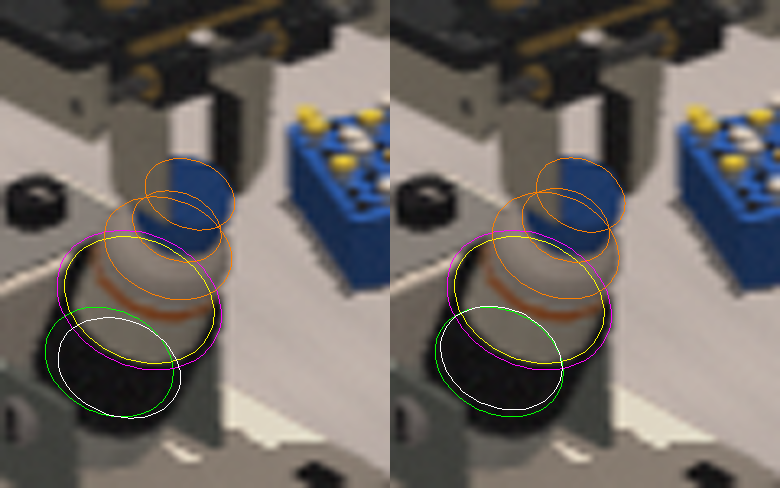

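```bash
python3 -m handwheel '{"translation":[[0.001,-0.006,-0.01],[0.001,-0.006,-0.012],[0.001,-0.006,-0.012],[0.001,-0.003,-0.01],[0,0,0],[0,0,0],[0,0,0],[0,0,0]],"twist":[0,0,0,0,0,0,0,0]}'
python3 chk.py 19 30
```

```text
time: 32.35
tool_pos: [591.8, -76.3, 191.8]
tcp_rot: [3.127, -0.062, 0.236]
contact_force: [-1.3, -0.6, 1.5]
grip_width: 38.6
32.4 [591.8 -76.3 191.9] [0.  0.3 1.1] [-0.13  0.07 -0.06] [ 3.127 -0.062  0.236]
grip in s,my,z: -60.6 0.7 100.9 ; u,my,n -2.1 0.7 117.7
O in cup frame: u -2.1 my 0.7 n 0.7
```

```bash
python3 -m handwheel '{"translation":[[0,-0.004,-0.012],[0,-0.004,-0.014],[0,0,-0.014],[0,0,-0.014],[0,0,0],[0,0,0],[0,0,0],[0,0,0]],"twist":[0,0,0,0,0,0,0,0]}'
python3 chk.py 20 30
```

```text
time: 33.4
tool_pos: [591.8, -74.5, 190.2]
tcp_rot: [3.129, -0.068, 0.237]
contact_force: [-2.3, -0.1, 3.0]
grip_width: 38.5
33.45 [591.8 -74.5 190.2] [-1.9 -0.4  3.4] [-0.21  0.22 -0.09] [ 3.129 -0.068  0.237]
grip in s,my,z: -62.4 1.1 99.2 ; u,my,n -4.4 1.1 117.1
O in cup frame: u -4.4 my 1.1 n 0.1
```

View pics/ov20.png

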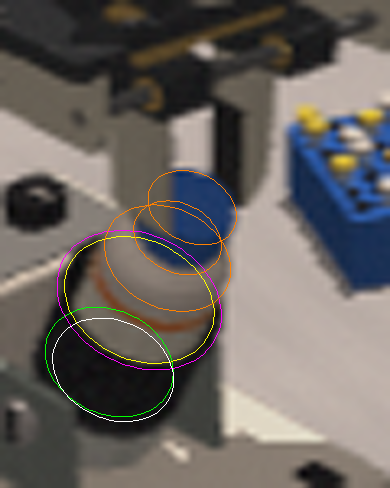

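```bash
python3 - <<'E'
from ov import *
import pickle
c=pickle.load(open("scene1.pkl","rb"))
cam=np.array(c["world_from_camera"])[:3,3]
def stripepts(O,a,h,R=29.2):
    e1=np.cross(a,[0,0.3,1.0]); e1/=np.linalg.norm(e1); e2=np.cross(a,e1); out=[]
    for k in np.linspace(0,6.283,180):
        r=np.cos(k)*e1+np.sin(k)*e2; p=O+h*a+R*r
        if r@(cam-p)>0: out.append(proj(c,p))
    return np.array(out)
def mask(im,box):
    x0,y0,x1,y1=box; s=im[y0:y1,x0:x1].astype(int); m=(s[:,:,2]-s[:,:,0]>35)&(s[:,:,2]>70)
    return m,box
def colcent(im,box):
    x0,y0,x1,y1=box; s=im[y0:y1,x0:x1].astype(float); w=np.clip(s[:,:,2]-s[:,:,0]-22,0,None); 
    r={}
    for i in range(w.shape[1]):
        if w[:,i].sum()>25: r[x0+i]=(w[:,i]*np.arange(y0,y1)).sum()/w[:,i].sum()
    return r
im0=cv2.imread("pics/scene1.png")
def resid(st,obs):
    s=st[np.argsort(st[:,0])]; xs=np.array([x for x in obs if s[0,0]+2<x<s[-1,0]-2]); return np.mean([obs[x]-np.interp(x,s[:,0],s[:,1]) for x in xs]),len(xs)
hs=[]
for (x,y),box in [((547.3,158.5),(296,245,320,260)),((502.5,374),(362,285,387,300))]:
    obs=colcent(im0,box)
    h=np.arange(40,85,0.5); e=[resid(stripepts(np.array([x,y,4.]),np.array([0,0,1.]),k),obs)[0] for k in h]
    k=np.argmin(np.abs(e)); print("stripe h",h[k],e[k],len(obs)); hs.append(h[k])
F=np.array([604.,-135.7,88]); mx,my,n,u=frame(np.radians(-77.7))
im=cv2.imread("pics/s20.png"); obs=colcent(im,(233,180,256,200)); print(obs)
for t in (0,3,6,9): print(t,resid(stripepts(F+t*n,n,np.mean(hs)),obs))
E
```

```text
stripe h 74.5 -0.006858985931025864 23
stripe h 74.0 -0.012428081928530468 25
{234: np.float64(186.28695652173914), 235: np.float64(187.39226519337018), 236: np.float64(189.89473684210526), 237: np.float64(191.2086956521739), 238: np.float64(192.02061855670104), 239: np.float64(192.74444444444444), 240: np.float64(193.3235294117647), 241: np.float64(193.69565217391303), 242: np.float64(194.20481927710844), 243: np.float64(194.49473684210525), 244: np.float64(194.6551724137931), 245: np.float64(194.8108108108108), 246: np.float64(194.8450704225352), 247: np.float64(194.7027027027027), 248: np.float64(194.5441176470588), 249: np.float64(194.43636363636364), 250: np.float64(194.0888888888889), 251: np.float64(193.32258064516128)}
0 (np.float64(0.6922044431816232), 15)
3 (np.float64(1.3674436536050487), 15)
6 (np.float64(2.0497748428406135), 14)
9 (np.float64(2.6986330636402176), 15)
```

```bash
python3 -m handwheel '{"translation":[[0,0,0],[0,0,0],[0,0,0],[0,0,0],[0,0,0],[0,0,0],[0,0,0],[0,0,0]],"twist":[0,0,0,0,0,0,0,0]}' 0
python3 -m handwheel '{"translation":[[0,0,0.1],[0,0,0.2],[0,0,0.2],[0,0.1,0.2],[0,0.2,0],[0,0.2,0],[0,0.2,0],[0,0,0]],"twist":[0,0,0,0,0,0,0,0]}'
python3 - <<'E'
from ov import *
c=snap("scene","s21"); find(c,"scene","bottle_k",spot_point)
F=np.array([604.,-135.7,88]); mx,my,n,u=frame(np.radians(-77.7))
overlay(c,cv2.imread("pics/s21.png"),F,-77.7,(215,145,285,220),8,[("c",0,29,(0,255,0)),("c",88,29,(0,255,0)),("c",103,20,(0,255,255)),("c",125,20,(0,255,255)),("c",131,20,(0,0,255)),("c",74.3,29.2,(255,255,0))],"pics/ov21.png")
w_=snap("wrist","w21"); overlay(w_,cv2.imread("pics/w21.png"),F,-77.7,(180,140,360,320),3,[("c",125,20,(0,255,255)),("c",131,20,(0,0,255)),("c",50,38.5,(255,0,255))],"pics/ov21w.png")
print(get_obs()["tool_pos"])
E
```

```text
time: 34.45
tool_pos: [592.2, -74.2, 189.2]
tcp_rot: [3.13, -0.068, 0.237]
contact_force: [-0.7, -0.0, 0.9]
grip_width: 92.0
time: 35.45
tool_pos: [592.6, 33.0, 307.0]
tcp_rot: [3.127, -0.077, 0.235]
contact_force: [0.0, -0.1, -0.5]
grip_width: 91.7
scene bottle_k call 0.57 [ 599.9 -136.1   86.9]
[592.68301169  30.55098224 306.30706841]
```

View pics/ov21.png

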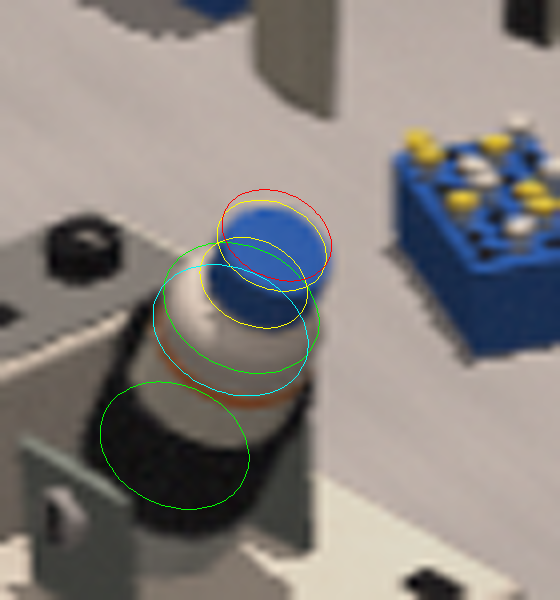

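View pics/w21.png

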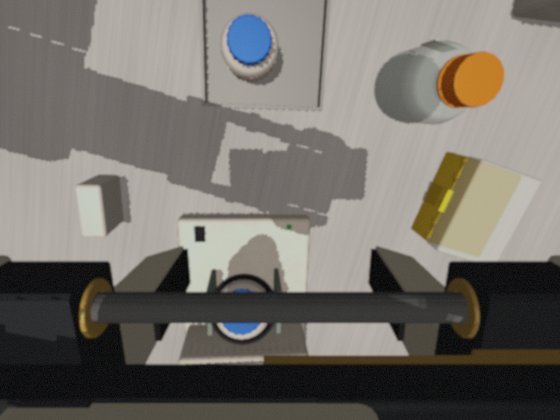

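View pics/s21.png

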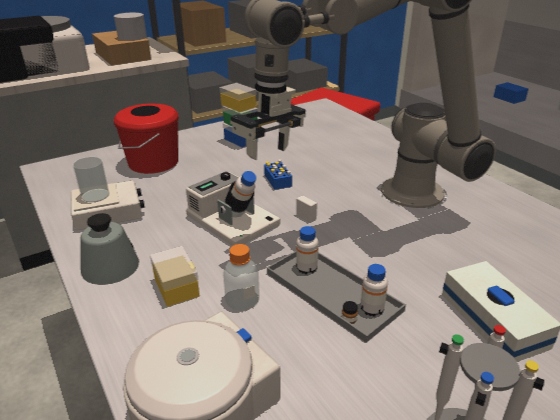

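```bash
python3 - <<'E'
from ov import *
import pickle
from scipy.optimize import minimize
c=pickle.load(open("scene1.pkl","rb")); im=cv2.imread("pics/s21.png").astype(int)
box=(236,165,262,192); s=im[box[1]:box[3],box[0]:box[2]]
blue=(s[:,:,0]-s[:,:,2]>45); ys,xs=np.nonzero(blue); obs=[xs.min()+box[0],xs.max()+box[0],ys.min()+box[1],ys.max()+box[1],xs.mean()+box[0],ys.mean()+box[1]]
print("cap mask",np.round(obs,1))
mx,my,n,u=frame(np.radians(-77.7))
for F in ([604.,-135.7,88],[604.7,-137,88]):
  for t in (0,6):
    P=[proj(c,np.array(F)+(t+h)*n+20*(np.cos(k)*u+np.sin(k)*my)) for h in (103,125) for k in np.linspace(0,6.28,90)]
    hull=cv2.convexHull(np.float32(P)); m=np.zeros((420,560),np.uint8); M=cv2.moments(hull); P=np.array(P)
    print(F,t,P[:,0].min().round(1),P[:,0].max().round(1),P[:,1].min().round(1),P[:,1].max().round(1),round(M["m10"]/M["m00"],1),round(M["m01"]/M["m00"],1))
E
```

```text
cap mask [241.  255.  171.  185.  248.2 177.7]
[604.0, -135.7, 88] 0 239.6 255.4 169.6 185.6 247.4 177.6
[604.0, -135.7, 88] 6 240.1 256.0 168.3 184.3 248.0 176.3
[604.7, -137, 88] 0 239.1 254.9 169.5 185.5 247.0 177.4
[604.7, -137, 88] 6 239.7 255.6 168.2 184.2 247.6 176.2
```

Both the cap and the stripe match the home position, where a bottle standing proud on the key would show 1.3 px higher. The gripper is clear, so I'm handing in.

```bash
python3 - <<'E'
from h import *
print(get_obs()["time"],get_obs()["contact_force"]); print(close_job())
E
```

```text
35.6 [ 0.01211612 -0.25664948 -0.54804141]
the job is handed in; nothing more can be done
None
```

I put the full bottle into the mixer's cup, let go, and handed the job in at 35.6 s of the 64 s allowed. My last checks show it fully home over the key.

- **Finding the full bottle:** I lifted the bottle nearest the mixer first. It read about 0.9 N, so I put it back. The middle one read about 3.0 N, which makes it the full one; the third I did not need to lift.
- **Seating it:** I gripped the cap at the angle that would line the slot up with the key, then tilted the bottle in the jaws against the cup's wall. It slid down onto the key without needing a separate turn.
- **What went wrong:**
  - My first grasp of the middle bottle closed on air, because I lifted before the fingers had shut.
  - On the first try at the cup, the foot caught on the edge of the mouth. I raised the bottle, shifted it about 20 mm and went in again.
- **Last checks:**
  - **Depth:** the hand stopped within 1 mm of the expected home height. The cap picture matches home to 0.1 px in height, against 1.4 px for standing proud on the key. The stripe, measured before letting go, also ruled out standing proud.
  - **Position:** the network put the bottle about 4 mm to the side of where I measured the floor centre, which is within its own error.
  - **Surroundings:** both light bottles stand upright in the tray, the bystanders look undisturbed, and the open gripper is well clear.

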